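# Zero the measuring slide and load pinned beetles for the side-view camera

### The job

Clear the pallet of the measuring slide by laying the pocket loupe that was left on it in the small white tray, push the pallet hard against its rubber stops at the dial end, and with it there turn the bezel of the dial gauge until the red zero mark stands right at the tip of the black pointer. Then, with the pallet still at the stops, clear of the camera, stand every pinned beetle that waits on the desk upright in an outlined place of its own on the pallet, centred, with the beetle's length along the slide, and finally slide the pallet away from the dial until the pointer stands at the green mark, which brings the row before the side-view camera. Leave the vials, the dish and the forceps where they are.

Things in the scene. Friction and masses are not known exactly. Their poses are not given: they have to be found in the camera images.
- rig: measuring slide, fixed: base plate 124x420 mm, 23 mm high. Origin on the desk under its middle; y runs along the slide towards the dial gauge, +x to the back, where a side-view camera stands (lens 88 mm from the slide's axis at y = -100 mm, 111 mm high). Two stop posts with rubber bumpers, 44 mm high, at y = 105 to 119 mm. Position and yaw vary
- pallet (a joint): travel in m of the grey pallet: 0 = hard against the rubber stops at the dial end, 0.085 = far end; grows away from the dial (along rig -y). Stays where it is left; takes about 2 N to move. The pallet is a flat deck 112 mm (across) x 160 mm (along), top 44 mm above the desk
- pallet_knob (a point): black round knob, 20 mm across and 32 mm tall, standing on the tab at the pallet's end away from the dial; the point is on its axis, 64 mm above the desk (knob from 44 to 76 mm). Grip it across the slide
- place1 (a point): centre, on the deck's surface, of the white-outlined rectangle number 1 on the pallet (28 mm along the slide, 34 mm across; 38 mm from one to the next; 1 is nearest to the dial, 1 white dots). The surface is flat; the outlines are painted
- place2 (a point): centre, on the deck's surface, of the white-outlined rectangle number 2 on the pallet (28 mm along the slide, 34 mm across; 38 mm from one to the next; 1 is nearest to the dial, 2 white dots). The surface is flat; the outlines are painted
- place3 (a point): centre, on the deck's surface, of the white-outlined rectangle number 3 on the pallet (28 mm along the slide, 34 mm across; 38 mm from one to the next; 1 is nearest to the dial, 3 white dots). The surface is flat; the outlines are painted
- place4 (a point): centre, on the deck's surface, of the white-outlined rectangle number 4 on the pallet (28 mm along the slide, 34 mm across; 38 mm from one to the next; 1 is nearest to the dial, 4 white dots). The surface is flat; the outlines are painted
- dial_centre (a point): centre of the top of the dial gauge's bezel, on its vertical axis, 69 mm above the desk. The black milled bezel is 56 mm across and 18 mm high (51 to 69 mm above the desk; the case below is 52 mm across); the white face turns with it. Slight friction (0.04 N m), stays where it is left. With the pallet home the zero mark starts 1.5 to 2.7 rad counter-clockwise (from above) of the pointer
- zero_mark (a point): outer end of the red zero mark on the dial face, 21 mm from the dial's centre; turns with the bezel
- green_mark (a point): outer end of the green mark on the dial face, 21 mm from the centre, 216 degrees clockwise from the zero mark (60 mm of travel); turns with the bezel
- pointer_tip (a point): tip of the black pointer, 21 mm from the dial's centre, just over the face. The pointer is geared to the pallet: it turns clockwise one turn per 100 mm as the pallet moves away from the dial (one short division = 2 mm). With the pallet at the stops it stands within 0.6 rad of rig +y, differently each time
- beetle1: black or dark beetle on an insect pin in a white foam block; may be absent. Foam 24 mm (x) x 30 mm (y) x 18 mm high; pin and beetle above it reach 52 mm. Origin at the centre of the foam's underside; the beetle's length lies along x. Grip the foam across its 30 mm (along y)
- beetle2: black or dark beetle on an insect pin in a white foam block; may be absent. Foam 24 mm (x) x 30 mm (y) x 18 mm high; pin and beetle above it reach 52 mm. Origin at the centre of the foam's underside; the beetle's length lies along x. Grip the foam across its 30 mm (along y)
- beetle3: black or dark beetle on an insect pin in a white foam block; may be absent. Foam 24 mm (x) x 30 mm (y) x 18 mm high; pin and beetle above it reach 52 mm. Origin at the centre of the foam's underside; the beetle's length lies along x. Grip the foam across its 30 mm (along y)
- beetle4: black or dark beetle on an insect pin in a white foam block; may be absent. Foam 24 mm (x) x 30 mm (y) x 18 mm high; pin and beetle above it reach 52 mm. Origin at the centre of the foam's underside; the beetle's length lies along x. Grip the foam across its 30 mm (along y)
- loupe: folding pocket loupe left lying flat on the pallet, 67 mm long (y), 26 mm wide (x), 14 mm high; origin at the centre of its underside. Its white case (24 mm wide, from y = -34 to +7 mm) is gripped across x at y = -12 mm; the round black lens frame lies at +y
- tool_tray: small open white card tray, fixed on the desk left of the slide, 116 mm (x) x 150 mm (y), walls 2 mm thick and 45 mm high, floor 2 mm; origin under its centre, on the desk. Empty at the start
- vial_red: red-capped glass vial, 21 mm across, 70 mm tall; bystander, stays where it is. Origin under its centre
- vial_white: white-capped glass vial, 21 mm across, 58 mm tall; bystander, stays where it is. Origin under its centre
- petri_dish: petri dish, 84 mm across, 16 mm high; bystander, stays where it is. Origin under its centre
- forceps: fine steel forceps, 13x120x9 mm; bystander, stays where it is. Origin under its centre

How it is judged:
By the outcome, as a careful person would: the job done as asked, in the order asked, and still so for the second after the job is handed in, with the robot touching nothing.
Of beetle1, beetle2, beetle3, beetle4 only 2 to 4 are there at a start; the rules pass over those that are not, and their reading is None.
At some moment in a run one of beetle1, beetle2, beetle3, beetle4 may be knocked a few centimetres aside while the robot is not near it.
It also fails if it takes over 210 s, if anything falls off the work surface, if the arm or the gripper's body presses on something with over 40 N, if the wrist force passes 120 N, or if a joint passes its speed limit or range.

### The arm

A 6-joint arm with a two-finger parallel gripper is mounted at the origin on a cart in front of the work surface, level with it; the furniture and walls round the work are solid. World frame = base frame: x ahead of the robot, y to its left, z up, the work surface at z = 0. Lengths are in m, angles in rad, forces in N, time in s.
With the tool pointing down it reaches from about 0.35 to 0.925 m from the base axis. Payload 6.4 kg.
Tool frame: the origin (TCP) lies where the fingers leave the gripper's body, on its centre line; the fingertips stand arm.tip_reach ahead of it and the grasp point (between the pads) lies 54 mm ahead of it (arm.tip_reach is the distance from the TCP to the fingertips, in m); z points along the fingers, y is the line along which they close (so a half turn about z gives the same grasp; the last joint's range is limited). The gripper opens to 85 mm and grips with 20 to 120 N. Pads are 22 mm wide; open, the fingers measure 114 mm over their backs; the gripper's body (76 mm by 85 mm) begins 54 mm behind the grasp point. The pads swing forward as they close: fully open they stand 13 mm farther back than shut.
Start: joints at [-1.346, 0.245, 1.558, -0, 1.339, -0.174], TCP at [0.252, -0.599, 0.304] pointing down, gripper open.
Joint ranges: [-3.13, 3.13], [-1.02, 2.26], [0.13, 2.54], [-0.95, 4.09], [0.21, 2.88], [-2.74, 2.74]. Speed limits (rad/s): [2.57, 2.57, 3.14, 3.14, 3.14, 3.14].

### API

Orientations are given as a 3x3 rotation matrix whose columns are the frame's x, y, z axes.
In Python, from cell import status, read_camera, get_calibration, arm gives the robot as it stands.
- The arm moves only by the tool play_rows, never from a script. Its argument "rows" is a list of rows, each an object with "delta_pos": the shift along the world's x, y, z in m, a list of three; "twist": the turn about the world's z in degrees; "jaw": the closure, from -1 (fully open) to 1 (shut), so that 0 is half open. A call has 1 to 10 rows; each row shifts and turns the commanded pose from where the row before left it; what a row does not reach is not made up. A row lasts 1/12 s, in which the tool goes at most 41.7 mm and 7.16 degrees, less where a joint would pass 70% of its speed; a pose out of reach is approached as far as the arm can. A call with a gripper value outside its range is refused whole. The fingers move at their own pace and stop on an object; the grip force is fixed at half the most. Time passes only in rows, so rows that do not move let the fingers close. It gives the time, the measured TCP pose, the force, the opening and the grip force at its end, in the units of the state.
- status.get_state(): the state, without advancing time (a new reading comes with each control period).
- read_camera(name): name is "scene" or "top" or "wrist"; returns the picture (384x512x3 uint8, red, green, blue); there is no depth.
- get_calibration(name): a dict with "mtx" (3x3 intrinsics, pixels), "R" (3x3) and "t" (3): a world point X has camera coordinates R X + t; the wrist camera has in their place "T_tool_cam" (4x4, takes a point from camera to tool coordinates, whose origin is the TCP and whose axes are the flange's). Camera axes: x right, y down, z forward; pixel columns grow to the right and rows downward; lengths in m; the calibration is good to about 2 mm. A picture is of the moment at which its call begins: read the wrist's pose just before it. get_calibration takes no time and is no camera call.
- arm.finish_job(): hands the job in; it is judged then, once.
The state is a dict: "t": time; "joint_positions": joint angles; "joint_vel": joint speeds; "joint_torque": joint torques, N m; "tcp_pos": TCP position; "tool_rot": TCP orientation; "wrist_force": force on the tool from outside, world axes, zero at the start; "moment": the same for the moment, N m; "gripper_width": opening from 0.0 (shut) to 1.0 (fully open); "grip_force": force on a finger pad.
Only numpy, scipy, OpenCV 4.12 (cv2) and the standard library are available. Lean on these libraries where they do the work, as an engineer would, in place of code of your own. Each camera call takes 0.05 s, during which the arm holds its last target. There are 200 camera calls.

## Working session

There is one attempt and no reset: what is moved stays moved. The work goes in short steps, Python scripts to look and compute and a tool call to move; the robot and the scene stay as the last step left them, time stands still between calls to the robot, and variables do not carry over. Pictures are saved under pics/ and viewed, at most 14 in all, crops included, and the job is handed in when it is done.

Besides the shell and the picture viewer there is one more tool, called after "Call:" in YAML: its name, and indented under it one key for each argument. play_rows: Moves the arm, as the interface text tells. Its arguments: {"type":"object","properties":{"rows":{"type":"array","items":{"type":"object","properties":{"delta_pos":{"type":"array","items":{"type":"number"}},"twist":{"type":"number"},"jaw":{"type":"number"}}}}},"required":["rows"]}

```bash
mkdir -p pics; ls
cat > h.py <<'E'
import numpy as np, cv2, json
from cell import status, read_camera, get_calibration, arm
def snap(name,fn):
    s=status.get_state(); im=read_camera(name); cv2.imwrite('pics/'+fn,cv2.cvtColor(im,cv2.COLOR_RGB2BGR)); 
    json.dump({'p':list(map(float,s['tcp_pos'])),'R':np.array(s['tool_rot']).tolist()},open('pics/'+fn+'.json','w')); return im
def cam(name,fn=None):
    c=get_calibration(name); K=np.array(c['mtx'])
    if name=='wrist':
        d=json.load(open('pics/'+fn+'.json')); T=np.eye(4);T[:3,:3]=d['R'];T[:3,3]=d['p']
        M=np.linalg.inv(T@np.array(c['T_tool_cam'])); return K,M[:3,:3],M[:3,3]
    return K,np.array(c['R']),np.array(c['t'])
def px2w(uv,z,name,fn=None):
    K,R,t=cam(name,fn); o=-R.T@t; out=[]
    for u,v in np.atleast_2d(uv):
        d=R.T@np.linalg.inv(K)@[u,v,1]; out.append(o+d*(z-o[2])/d[2])
    return np.array(out)
def w2px(X,name,fn=None):
    K,R,t=cam(name,fn); c=(np.atleast_2d(X)@R.T+t)@K.T; return c[:,:2]/c[:,2:]
E
python3 - <<'E'
from h import *
np.set_printoptions(precision=4,suppress=True)
a=snap('top','top0.png');b=snap('scene','scene0.png')
cv2.imwrite('pics/both.png',np.hstack([cv2.imread('pics/top0.png'),cv2.imread('pics/scene0.png')])[:, :])
im=cv2.imread('pics/top0.png');cv2.imwrite('pics/t0b.png',cv2.resize(im,(800,600),interpolation=cv2.INTER_CUBIC))
s=status.get_state();print(s['t'],s['tcp_pos'],s['tool_rot'],arm.tip_reach)
for n in('top','scene'):
  K,R,t=cam(n);print(n,K.ravel(),-R.T@t,R)
print(get_calibration('wrist'))
E
```

```text
pics
0.1 [ 0.2523 -0.5986  0.3029] [[ 0.9215  0.3883 -0.0004]
 [ 0.3883 -0.9215  0.0017]
 [ 0.0003 -0.0017 -1.    ]] 0.0726
top [427.2674   0.     250.0123   0.     427.2674 195.6459   0.       0.
   1.    ] [0.4543 0.0097 1.3706] [[-0.0236 -0.9996  0.0132]
 [-0.9986  0.023  -0.0472]
 [ 0.0469 -0.0143 -0.9988]]
scene [488.968    0.     257.6031   0.     488.968  191.275    0.       0.
   1.    ] [-0.3751 -0.7379  0.655 ] [[ 0.632  -0.7747 -0.0207]
 [-0.3526 -0.2637 -0.8979]
 [ 0.6901  0.5748 -0.4398]]
{'mtx': array([[273.8309,   0.    , 255.8545],
       [  0.    , 273.8309, 191.6048],
       [  0.    ,   0.    ,   1.    ]]), 'T_tool_cam': array([[ 0.0002, -0.9531, -0.3026,  0.0775],
       [ 1.    ,  0.0002, -0.0003,  0.0013],
       [ 0.0003, -0.3026,  0.9531, -0.0708],
       [ 0.    ,  0.    ,  0.    ,  1.    ]])}
```

View pics/t0b.png

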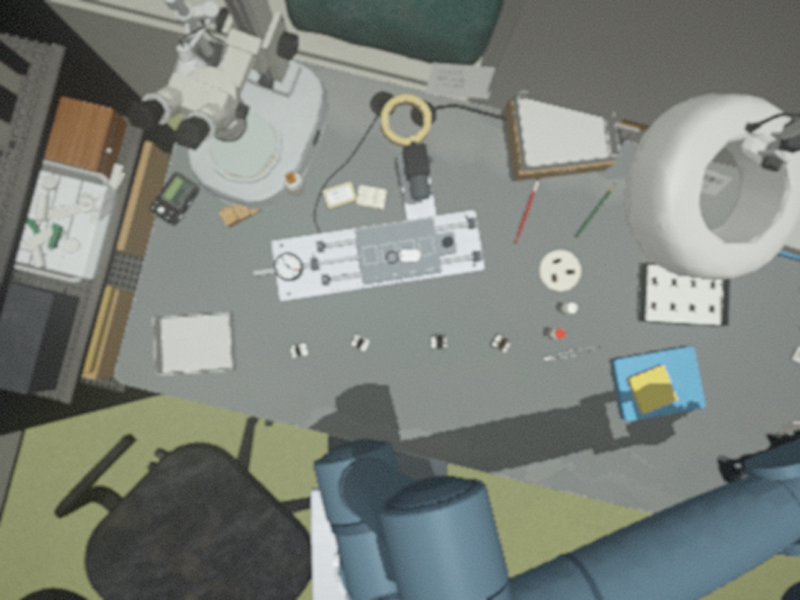

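Run:
```python
from h import *
np.set_printoptions(precision=4,suppress=True)
im=cv2.imread('pics/top0.png')
# crop A: 165..325 x 125..235, x5
cv2.imwrite('pics/cA.png',cv2.resize(im[130:235,165:325],None,fx=5,fy=5,interpolation=cv2.INTER_CUBIC))
f=1.5625
P=lambda u,v,z:px2w([[u/f,v/f]],z,'top')[0]
for n,u,v,z in [('dial',289,266,.069),('knob',448,242,.076),('b1',299,350,.03),('b2',360,343,.03),('b3',438,342,.03),('b4',501,343,.03),('tray',194,343,.02),('loupecase',409,256,.058),('vred',558,334,.07),('rigc1',272,240,.023),('rigc2',476,211,.023),('rigc3',484,269,.023),('rigc4',280,300,.023)]: print(n,P(u,v,z))
```

```text
dial [0.5976 0.1878 0.069 ]
knob [ 0.637  -0.1238  0.076 ]
b1 [0.4327 0.1759 0.03  ]
b2 [0.4438 0.0537 0.03  ]
b3 [ 0.4421 -0.1028  0.03  ]
b4 [ 0.4371 -0.2295  0.03  ]
tray [0.4516 0.3878 0.02  ]
loupecase [ 0.6134 -0.0477  0.058 ]
vred [ 0.4525 -0.3344  0.07  ]
rigc1 [0.6563 0.2275 0.023 ]
rigc2 [ 0.7067 -0.1881  0.023 ]
rigc3 [ 0.5877 -0.2008  0.023 ]
rigc4 [0.5342 0.2133 0.023 ]
```

View pics/cA.png

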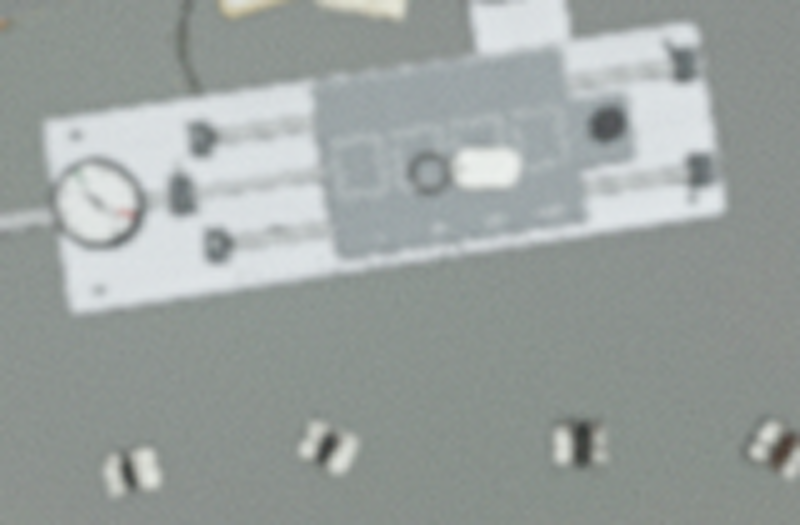

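Call:
play_rows:
  rows:
    - {"delta_pos": [0.012, 0.039, 0], "twist": 7, "jaw": -1}
    - {"delta_pos": [0.012, 0.039, 0], "twist": 7, "jaw": -1}
    - {"delta_pos": [0.012, 0.039, 0], "twist": 7, "jaw": -1}
    - {"delta_pos": [0.012, 0.039, 0], "twist": 7, "jaw": -1}
    - {"delta_pos": [0.012, 0.039, 0], "twist": 7, "jaw": -1}
    - {"delta_pos": [0.012, 0.039, 0], "twist": 7, "jaw": -1}
    - {"delta_pos": [0.012, 0.039, 0], "twist": 7, "jaw": -1}
    - {"delta_pos": [0.012, 0.039, 0], "twist": 7, "jaw": -1}
    - {"delta_pos": [0.012, 0.039, 0], "twist": 7, "jaw": -1}
    - {"delta_pos": [0.012, 0.039, 0], "twist": 7, "jaw": -1}

```text
t: 0.93
tcp_pos: [0.3723, -0.207, 0.3036]
tool_rot: [[-0.055, 0.998, -0.0], [0.998, 0.055, 0.0], [0.0, -0.0, -1.0]]
wrist_force: [0.9, -0.3, 0.4]
gripper_width: 0.996
grip_force: 0.0
```

Call:
play_rows:
  rows:
    - {"delta_pos": [0.03, 0.02, -0.01], "twist": 4, "jaw": -1}
    - {"delta_pos": [0.03, 0.02, -0.01], "jaw": -1}
    - {"delta_pos": [0.03, 0.02, -0.01], "jaw": -1}
    - {"delta_pos": [0.03, 0.02, -0.01], "jaw": -1}
    - {"delta_pos": [0.03, 0.02, -0.01], "jaw": -1}
    - {"delta_pos": [0.03, 0.02, -0.01], "jaw": -1}
    - {"delta_pos": [0.03, 0.02, -0.01], "jaw": -1}
    - {"delta_pos": [0.03, 0.02, -0.01], "jaw": -1}
    - {"delta_pos": [0, 0, 0], "jaw": -1}
    - {"delta_pos": [0, 0, 0], "jaw": -1}

```text
schema error: expected keys delta_pos, twist, jaw
```

Run:
```python
from h import *
snap('wrist','w1.png');cv2.imwrite('pics/w1b.png',cv2.resize(cv2.imread('pics/w1.png'),(800,600),interpolation=cv2.INTER_CUBIC))
```

```text
(no output)
```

View pics/w1b.png

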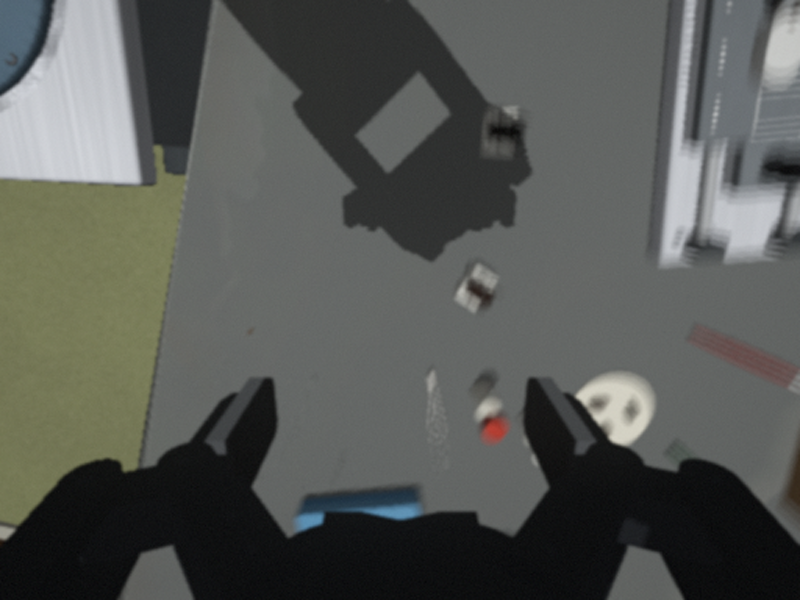

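The wrist view works: it shows beetle 4 at (480,288) and the vials, with the fingers at the bottom. I'll resend the refused move with every key present.

Call:
play_rows:
  rows:
    - {"delta_pos": [0.03, 0.02, -0.01], "twist": 4, "jaw": -1}
    - {"delta_pos": [0.03, 0.02, -0.01], "twist": 0, "jaw": -1}
    - {"delta_pos": [0.03, 0.02, -0.01], "twist": 0, "jaw": -1}
    - {"delta_pos": [0.03, 0.02, -0.01], "twist": 0, "jaw": -1}
    - {"delta_pos": [0.03, 0.02, -0.01], "twist": 0, "jaw": -1}
    - {"delta_pos": [0.03, 0.02, -0.01], "twist": 0, "jaw": -1}
    - {"delta_pos": [0.03, 0.02, -0.01], "twist": 0, "jaw": -1}
    - {"delta_pos": [0.03, 0.012, -0.01], "twist": 0, "jaw": -1}
    - {"delta_pos": [0, 0, 0], "twist": 0, "jaw": -1}
    - {"delta_pos": [0, 0, 0], "twist": 0, "jaw": -1}

```text
t: 1.82
tcp_pos: [0.6125, -0.0561, 0.2219]
tool_rot: [[-0.121, 0.993, -0.003], [0.993, 0.121, 0.001], [0.001, -0.003, -1.0]]
wrist_force: [-0.5, -0.3, 0.2]
gripper_width: 1.003
grip_force: 0.0
```

Run:
```python
from h import *
snap('wrist','w2.png');cv2.imwrite('pics/w2b.png',cv2.resize(cv2.imread('pics/w2.png'),(800,600),interpolation=cv2.INTER_CUBIC))
```

```text
(no output)
```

View pics/w2b.png

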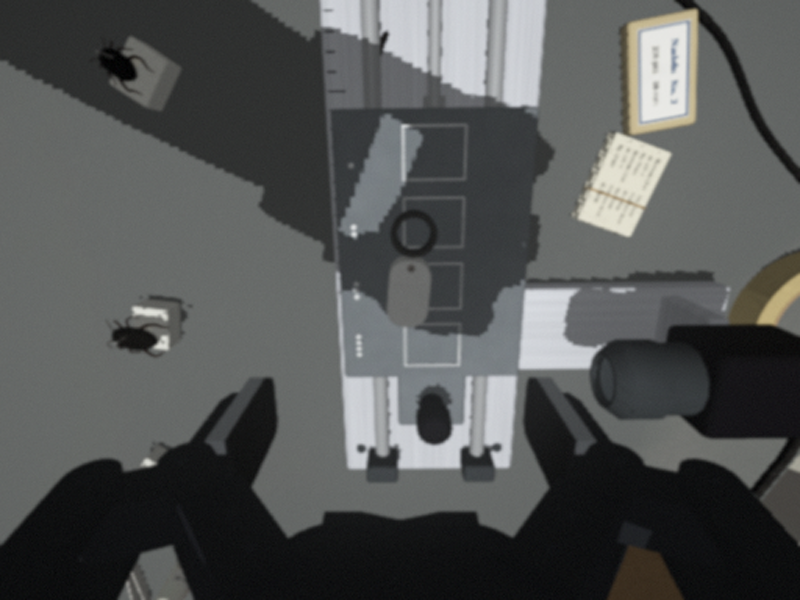

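The view runs +y up and +x right. It shows the loupe case centre at (409,292) and its lens at (414,232). Place 1 is at (436,153), place 4 at (432,345) and the knob top at (434,398).

```bash
cat >> h.py <<'E'
np.set_printoptions(precision=4,suppress=True)
def W(u,v,z,fn,name='wrist',f=1.5625): return px2w([[(u+.5)/f-.5,(v+.5)/f-.5]],z,name,fn)[0]
E
python3 - <<'E'
from h import *
for n,u,v,z in [('case',409,292,.058),('caseend',409,327,.056),('lens',414,232,.055),('p1',436,153,.044),('p2',434,222,.044),('p3',433,286,.044),('p4',432,345,.044),('knob',434,398,.076),('palTL',332,110,.044),('palTR',537,107,.044),('palBL',347,375,.044),('palBR',519,373,.044)]: print(n,W(u,v,z,'w2.png'))
print(w2px([[.6125,-.0561,.2219-.054],[.6125,-.0561,.06]],'wrist','w2.png')*1.5625)
E
```

```text
case [ 0.6167 -0.049   0.058 ]
caseend [ 0.6195 -0.071   0.056 ]
lens [ 0.6152 -0.0151  0.055 ]
p1 [0.622  0.0278 0.044 ]
p2 [ 0.6264 -0.0095  0.044 ]
p3 [ 0.6313 -0.0475  0.044 ]
p4 [ 0.6363 -0.0858  0.044 ]
knob [ 0.638  -0.1047  0.076 ]
palTL [0.5636 0.0427 0.044 ]
palTR [0.6721 0.0573 0.044 ]
palBL [ 0.5848 -0.1134  0.044 ]
palBR [ 0.6946 -0.0983  0.044 ]
[[398.8565 404.7555]
 [399.9404 303.7326]]
```

Call:
play_rows:
  rows:
    - {"delta_pos": [0.004, 0.008, -0.01], "twist": -3, "jaw": -1}
    - {"delta_pos": [0, 0, -0.03], "twist": 0, "jaw": -1}
    - {"delta_pos": [0, 0, -0.03], "twist": 0, "jaw": -1}
    - {"delta_pos": [0, 0, -0.02], "twist": 0, "jaw": -1}
    - {"delta_pos": [0, 0, -0.013], "twist": 0, "jaw": -1}
    - {"delta_pos": [0, 0, 0], "twist": 0, "jaw": -1}
    - {"delta_pos": [0, 0, 0], "twist": 0, "jaw": 1}
    - {"delta_pos": [0, 0, 0], "twist": 0, "jaw": 1}
    - {"delta_pos": [0, 0, 0], "twist": 0, "jaw": 1}
    - {"delta_pos": [0, 0, 0], "twist": 0, "jaw": 1}

```text
t: 2.7
tcp_pos: [0.6173, -0.0493, 0.1227]
tool_rot: [[-0.067, 0.998, 0.003], [0.998, 0.067, -0.001], [-0.001, 0.003, -1.0]]
wrist_force: [0.4, 0.4, -0.8]
gripper_width: 0.452
grip_force: 0.0
```

Call:
play_rows:
  rows:
    - {"delta_pos": [0, 0, 0], "twist": 0, "jaw": 1}
    - {"delta_pos": [0, 0, 0], "twist": 0, "jaw": 1}
    - {"delta_pos": [0, 0, 0], "twist": 0, "jaw": 1}
    - {"delta_pos": [0, 0, 0], "twist": 0, "jaw": 1}
    - {"delta_pos": [0, 0, 0], "twist": 0, "jaw": 1}
    - {"delta_pos": [0, 0, 0], "twist": 0, "jaw": 1}

```text
t: 3.2
tcp_pos: [0.6173, -0.0492, 0.1223]
tool_rot: [[-0.067, 0.998, 0.002], [0.998, 0.067, -0.001], [-0.001, 0.002, -1.0]]
wrist_force: [-1.0, 0.6, 5.6]
gripper_width: 0.262
grip_force: 59.5
```

Call:
play_rows:
  rows:
    - {"delta_pos": [0, 0, 0.02], "twist": 0, "jaw": 1}
    - {"delta_pos": [0, 0, 0.03], "twist": 0, "jaw": 1}
    - {"delta_pos": [0, 0, 0.03], "twist": 0, "jaw": 1}
    - {"delta_pos": [0, 0.01, 0.03], "twist": 0, "jaw": 1}
    - {"delta_pos": [-0.015, 0.03, 0.01], "twist": 0, "jaw": 1}
    - {"delta_pos": [-0.015, 0.037, 0], "twist": 0, "jaw": 1}
    - {"delta_pos": [-0.015, 0.037, 0], "twist": 0, "jaw": 1}
    - {"delta_pos": [-0.015, 0.037, 0], "twist": 0, "jaw": 1}
    - {"delta_pos": [-0.015, 0.037, 0], "twist": 0, "jaw": 1}
    - {"delta_pos": [-0.015, 0.037, 0], "twist": 0, "jaw": 1}

```text
t: 4.03
tcp_pos: [0.5251, 0.1775, 0.2407]
tool_rot: [[-0.067, 0.998, -0.0], [0.998, 0.067, 0.0], [0.0, -0.0, -1.0]]
wrist_force: [1.1, 0.2, -1.3]
gripper_width: 0.258
grip_force: 58.9
```

Call:
play_rows:
  rows:
    - {"delta_pos": [-0.015, 0.037, 0], "twist": 0, "jaw": 1}
    - {"delta_pos": [-0.015, 0.037, 0], "twist": 0, "jaw": 1}
    - {"delta_pos": [-0.015, 0.037, 0], "twist": 0, "jaw": 1}
    - {"delta_pos": [-0.015, 0.037, 0], "twist": 0, "jaw": 1}
    - {"delta_pos": [-0.015, 0.037, 0], "twist": 0, "jaw": 1}
    - {"delta_pos": [0, 0.011, 0], "twist": 0, "jaw": 1}
    - {"delta_pos": [0, 0, 0], "twist": 0, "jaw": 1}
    - {"delta_pos": [0, 0, 0], "twist": 0, "jaw": 1}

```text
t: 4.7
tcp_pos: [0.4513, 0.372, 0.2405]
tool_rot: [[-0.068, 0.998, -0.0], [0.998, 0.068, -0.001], [-0.001, -0.0, -1.0]]
wrist_force: [0.5, 0.0, 0.1]
gripper_width: 0.259
grip_force: 58.9
```

Run:
```python
from h import *
snap('wrist','w3.png');snap('top','t3.png')
a=cv2.imread('pics/w3.png');b=cv2.imread('pics/t3.png')[150:300,60:260]
cv2.imwrite('pics/w3b.png',np.hstack([cv2.resize(a,(400,300)),cv2.resize(b,(400,300),interpolation=cv2.INTER_CUBIC)]))
```

```text
(no output)
```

View pics/w3b.png

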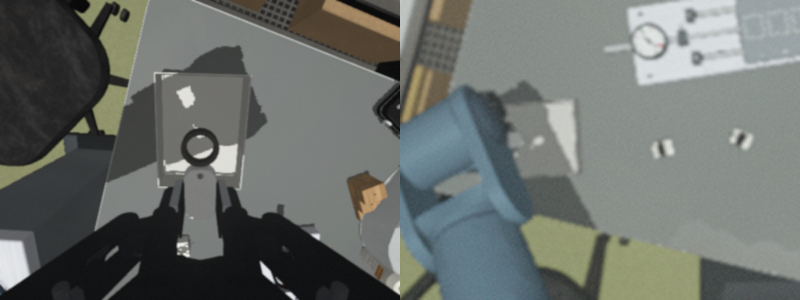

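The loupe is held in the jaws. The tray rim corners are at (156,73), (248,73), (242,187) and (158,187) in the half-size view.

Run:
```python
from h import *
for u,v in [(155,74),(249,73),(243,187),(158,187)]: print(W(u,v,.045,'w3.png',f=400/512))
```

```text
[0.3934 0.453  0.045 ]
[0.5033 0.4616 0.045 ]
[0.5156 0.3137 0.045 ]
[0.3983 0.3056 0.045 ]
```

Call:
play_rows:
  rows:
    - {"delta_pos": [0, 0, -0.035], "twist": 0, "jaw": 1}
    - {"delta_pos": [0, 0, -0.035], "twist": 0, "jaw": 1}
    - {"delta_pos": [0, 0, -0.035], "twist": 0, "jaw": 1}
    - {"delta_pos": [0, 0, -0.03], "twist": 0, "jaw": 1}
    - {"delta_pos": [0, 0, -0.014], "twist": 0, "jaw": 1}
    - {"delta_pos": [0, 0, -0.007], "twist": 0, "jaw": 1}
    - {"delta_pos": [0, 0, 0], "twist": 0, "jaw": 1}
    - {"delta_pos": [0, 0, 0], "twist": 0, "jaw": 1}

```text
t: 5.47
tcp_pos: [0.4527, 0.3721, 0.0864]
tool_rot: [[-0.066, 0.998, 0.002], [0.998, 0.066, 0.001], [0.001, 0.002, -1.0]]
wrist_force: [0.8, 1.0, -0.9]
gripper_width: 0.256
grip_force: 59.0
```

Call:
play_rows:
  rows:
    - {"delta_pos": [0, 0, -0.003], "twist": 0, "jaw": 1}
    - {"delta_pos": [0, 0, -0.003], "twist": 0, "jaw": 1}
    - {"delta_pos": [0, 0, 0], "twist": 0, "jaw": 1}
    - {"delta_pos": [0, 0, 0], "twist": 0, "jaw": 1}

```text
t: 5.8
tcp_pos: [0.4523, 0.3725, 0.0801]
tool_rot: [[-0.067, 0.998, 0.003], [0.998, 0.067, 0.001], [0.001, 0.003, -1.0]]
wrist_force: [1.6, 0.8, 2.3]
gripper_width: 0.264
grip_force: 59.2
```

Call:
play_rows:
  rows:
    - {"delta_pos": [0, 0, 0], "twist": 0, "jaw": 0.2}
    - {"delta_pos": [0, 0, 0], "twist": 0, "jaw": 0.1}
    - {"delta_pos": [0, 0, 0], "twist": 0, "jaw": 0.1}
    - {"delta_pos": [0, 0, 0.02], "twist": 0, "jaw": 0.1}
    - {"delta_pos": [0, 0, 0.035], "twist": 0, "jaw": 0.1}
    - {"delta_pos": [0, 0, 0.035], "twist": 0, "jaw": 0}
    - {"delta_pos": [0, 0, 0.035], "twist": 0, "jaw": 0}
    - {"delta_pos": [0, 0, 0.03], "twist": 0, "jaw": 0}
    - {"delta_pos": [0, 0, 0], "twist": 0, "jaw": 0}
    - {"delta_pos": [0, 0, 0], "twist": 0, "jaw": 0}

```text
t: 6.63
tcp_pos: [0.4522, 0.3725, 0.2362]
tool_rot: [[-0.067, 0.998, 0.004], [0.998, 0.067, 0.002], [0.002, 0.004, -1.0]]
wrist_force: [-0.1, 0.2, -0.5]
gripper_width: 0.499
grip_force: 0.0
```

Run:
```python
from h import *
snap('wrist','w4.png')
cv2.imwrite('pics/w4b.png',cv2.resize(cv2.imread('pics/w4.png'),(400,300)))
```

```text
(no output)
```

View pics/w4b.png

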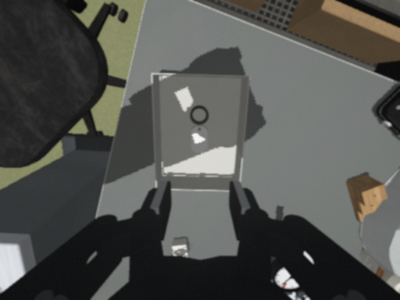

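Call:
play_rows:
  rows:
    - {"delta_pos": [0.0145, -0.038, 0], "twist": 3.4, "jaw": 0}
    - {"delta_pos": [0.0145, -0.038, 0], "twist": 0, "jaw": 0}
    - {"delta_pos": [0.0145, -0.038, 0], "twist": 0, "jaw": 0}
    - {"delta_pos": [0.0145, -0.038, 0], "twist": 0, "jaw": 0}
    - {"delta_pos": [0.0145, -0.038, 0], "twist": 0, "jaw": 0}
    - {"delta_pos": [0.0145, -0.038, 0], "twist": 0, "jaw": 0}
    - {"delta_pos": [0.0145, -0.038, 0], "twist": 0, "jaw": 0}
    - {"delta_pos": [0.0145, -0.038, 0], "twist": 0, "jaw": 0}
    - {"delta_pos": [0.0145, -0.038, 0], "twist": 0, "jaw": 0}
    - {"delta_pos": [0.0145, -0.038, 0], "twist": 0, "jaw": 0}

```text
t: 7.52
tcp_pos: [0.5956, -0.0098, 0.2312]
tool_rot: [[-0.126, 0.992, -0.005], [0.992, 0.126, 0.001], [0.002, -0.004, -1.0]]
wrist_force: [-0.2, -0.3, 0.1]
gripper_width: 0.501
grip_force: 0.0
```

Call:
play_rows:
  rows:
    - {"delta_pos": [0.0145, -0.038, 0], "twist": 0, "jaw": 0}
    - {"delta_pos": [0.0145, -0.038, 0], "twist": 0, "jaw": 0}
    - {"delta_pos": [0.014, -0.04, 0], "twist": 0, "jaw": 0}
    - {"delta_pos": [0, 0, 0], "twist": 0, "jaw": 0}
    - {"delta_pos": [0, 0, 0], "twist": 0, "jaw": 0}

```text
t: 7.93
tcp_pos: [0.6384, -0.1251, 0.231]
tool_rot: [[-0.123, 0.992, -0.004], [0.992, 0.123, 0.002], [0.002, -0.004, -1.0]]
wrist_force: [0.4, 0.4, -0.2]
gripper_width: 0.497
grip_force: 0.0
```

Run:
```python
from h import *
snap('wrist','w5.png')
cv2.imwrite('pics/w5b.png',cv2.resize(cv2.imread('pics/w5.png')[100:384,100:420],None,fx=2,fy=2))
```

```text
(no output)
```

View pics/w5b.png

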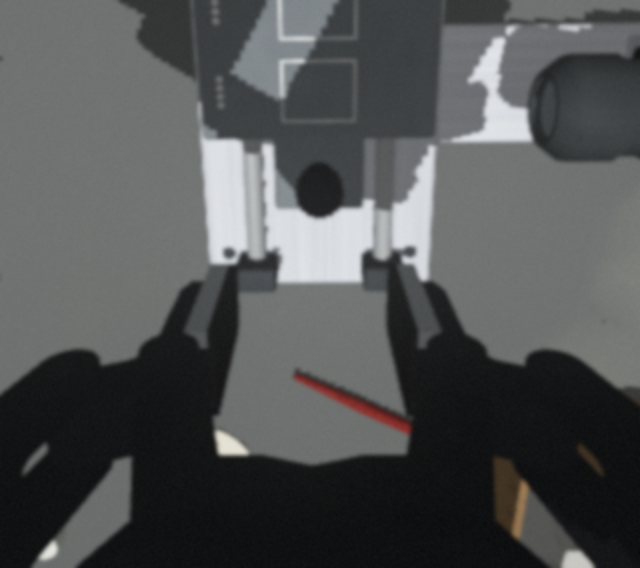

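The knob is at (319,190) in the crop, between the fingers in x, and the camera lens is well clear on the right.

Run:
```python
from h import *
print(px2w([[259.5,195],[259.5,200]],.07,'wrist','w5.png'))
K,R,t=cam('wrist','w5.png'); print(-R.T@t)
# places 3/4 centre
print(px2w([[100+319/2,100+91/2]],.044,'wrist','w5.png'), px2w([[100+545/2,100+110/2]],.111,'wrist','w5.png'))
```

```text
[[ 0.6415 -0.1248  0.07  ]
 [ 0.6421 -0.1295  0.07  ]]
[ 0.6299 -0.0496  0.3019]
[[ 0.6366 -0.0848  0.044 ]] [[ 0.7142 -0.0724  0.111 ]]
```

Call:
play_rows:
  rows:
    - {"delta_pos": [0.003, 0, -0.02], "twist": 0, "jaw": 0}
    - {"delta_pos": [0, 0, -0.03], "twist": 0, "jaw": 0}
    - {"delta_pos": [0, 0, -0.03], "twist": 0, "jaw": 0}
    - {"delta_pos": [0, 0, -0.02], "twist": 0, "jaw": 0}
    - {"delta_pos": [0, 0, -0.01], "twist": 0, "jaw": 0}
    - {"delta_pos": [0, 0, 0], "twist": 0, "jaw": 1}
    - {"delta_pos": [0, 0, 0], "twist": 0, "jaw": 1}
    - {"delta_pos": [0, 0, 0], "twist": 0, "jaw": 1}
    - {"delta_pos": [0, 0, 0], "twist": 0, "jaw": 1}
    - {"delta_pos": [0, 0, 0], "twist": 0, "jaw": 1}

```text
t: 8.82
tcp_pos: [0.6409, -0.1225, 0.1237]
tool_rot: [[-0.127, 0.992, -0.003], [0.992, 0.127, 0.001], [0.002, -0.003, -1.0]]
wrist_force: [-5.7, 1.4, -5.4]
gripper_width: 0.21
grip_force: 59.1
```

Call:
play_rows:
  rows:
    - {"delta_pos": [-0.001, 0.008, 0], "twist": 0, "jaw": 1}
    - {"delta_pos": [-0.001, 0.008, 0], "twist": 0, "jaw": 1}
    - {"delta_pos": [-0.001, 0.008, 0], "twist": 0, "jaw": 1}
    - {"delta_pos": [-0.001, 0.008, 0], "twist": 0, "jaw": 1}
    - {"delta_pos": [-0.001, 0.008, 0], "twist": 0, "jaw": 1}
    - {"delta_pos": [0, 0, 0], "twist": 0, "jaw": 1}

```text
t: 9.32
tcp_pos: [0.6355, -0.0819, 0.1236]
tool_rot: [[-0.127, 0.992, -0.004], [0.992, 0.127, 0.001], [0.001, -0.004, -1.0]]
wrist_force: [-5.9, 2.0, -4.8]
gripper_width: 0.218
grip_force: 59.7
```

Call:
play_rows:
  rows:
    - {"delta_pos": [-0.0006, 0.005, 0], "twist": 0, "jaw": 1}
    - {"delta_pos": [-0.0006, 0.005, 0], "twist": 0, "jaw": 1}
    - {"delta_pos": [-0.0006, 0.005, 0], "twist": 0, "jaw": 1}
    - {"delta_pos": [0, 0, 0], "twist": 0, "jaw": 1}

```text
t: 9.65
tcp_pos: [0.6337, -0.0675, 0.1236]
tool_rot: [[-0.127, 0.992, -0.005], [0.992, 0.127, 0.0], [0.001, -0.004, -1.0]]
wrist_force: [-7.5, -0.1, -4.5]
gripper_width: 0.206
grip_force: 59.7
```

Call:
play_rows:
  rows:
    - {"delta_pos": [-0.0004, 0.003, 0], "twist": 0, "jaw": 1}
    - {"delta_pos": [0, 0, 0], "twist": 0, "jaw": 1}

```text
t: 9.82
tcp_pos: [0.6333, -0.065, 0.1236]
tool_rot: [[-0.127, 0.992, -0.004], [0.992, 0.127, -0.0], [0.001, -0.004, -1.0]]
wrist_force: [-6.8, -1.1, -4.1]
gripper_width: 0.216
grip_force: 59.7
```

Call:
play_rows:
  rows:
    - {"delta_pos": [-0.0004, 0.003, 0], "twist": 0, "jaw": 1}
    - {"delta_pos": [0, 0, 0], "twist": 0, "jaw": 1}

```text
t: 9.98
tcp_pos: [0.6329, -0.062, 0.1236]
tool_rot: [[-0.127, 0.992, -0.004], [0.992, 0.127, -0.0], [0.0, -0.004, -1.0]]
wrist_force: [-7.6, -1.4, -4.0]
gripper_width: 0.214
grip_force: 59.7
```

Call:
play_rows:
  rows:
    - {"delta_pos": [-0.0005, 0.003, 0], "twist": 0, "jaw": 1}
    - {"delta_pos": [0, 0, 0], "twist": 0, "jaw": 1}

```text
t: 10.15
tcp_pos: [0.6327, -0.0609, 0.1237]
tool_rot: [[-0.127, 0.992, -0.003], [0.992, 0.127, -0.004], [-0.004, -0.004, -1.0]]
wrist_force: [-5.8, -9.8, -7.4]
gripper_width: 0.213
grip_force: 59.3
```

Call:
play_rows:
  rows:
    - {"delta_pos": [-0.0005, 0.003, 0], "twist": 0, "jaw": 1}
    - {"delta_pos": [0, 0, 0], "twist": 0, "jaw": 1}

```text
t: 10.32
tcp_pos: [0.6326, -0.0604, 0.1236]
tool_rot: [[-0.128, 0.992, -0.002], [0.992, 0.128, -0.009], [-0.009, -0.003, -1.0]]
wrist_force: [-3.8, -20.1, -10.9]
gripper_width: 0.213
grip_force: 59.2
```

Call:
play_rows:
  rows:
    - {"delta_pos": [-0.0005, 0.003, 0], "twist": 0, "jaw": 1}
    - {"delta_pos": [0, 0, 0], "twist": 0, "jaw": 1}

```text
t: 10.48
tcp_pos: [0.6325, -0.0601, 0.1237]
tool_rot: [[-0.128, 0.992, -0.0], [0.992, 0.128, -0.014], [-0.014, -0.002, -1.0]]
wrist_force: [-2.5, -30.3, -12.9]
gripper_width: 0.21
grip_force: 59.3
```

Call:
play_rows:
  rows:
    - {"delta_pos": [0.0008, -0.006, 0], "twist": 0, "jaw": 1}
    - {"delta_pos": [0, 0, 0], "twist": 0, "jaw": 1}
    - {"delta_pos": [0, 0, 0], "twist": 0, "jaw": 1}

```text
t: 10.73
tcp_pos: [0.6327, -0.061, 0.1237]
tool_rot: [[-0.126, 0.992, -0.003], [0.992, 0.126, -0.003], [-0.002, -0.003, -1.0]]
wrist_force: [-5.6, -7.4, -7.7]
gripper_width: 0.211
grip_force: 60.1
```

Call:
play_rows:
  rows:
    - {"delta_pos": [0, 0, 0], "twist": 0, "jaw": 0}
    - {"delta_pos": [0, 0, 0], "twist": 0, "jaw": 0}
    - {"delta_pos": [0, 0, 0], "twist": 0, "jaw": 0}
    - {"delta_pos": [0, 0, 0.03], "twist": 0, "jaw": 0}
    - {"delta_pos": [0, 0, 0.04], "twist": 0, "jaw": -1}
    - {"delta_pos": [0, 0.03, 0.03], "twist": 0, "jaw": -1}
    - {"delta_pos": [-0.004, 0.04, 0.01], "twist": 0, "jaw": -1}
    - {"delta_pos": [-0.005, 0.04, 0], "twist": 0, "jaw": -1}
    - {"delta_pos": [-0.007, 0.025, 0], "twist": 0, "jaw": -1}
    - {"delta_pos": [0, 0, 0], "twist": 0, "jaw": -1}

```text
t: 11.57
tcp_pos: [0.6173, 0.08, 0.2353]
tool_rot: [[-0.132, 0.991, 0.003], [0.991, 0.132, 0.001], [0.001, 0.003, -1.0]]
wrist_force: [-0.8, -0.0, -0.9]
gripper_width: 0.999
grip_force: 0.0
```

Run:
```python
from h import *
snap('wrist','w6.png');print(status.get_state()['tcp_pos'])
im=cv2.imread('pics/w6.png');q=w2px([[.598,.188,.069]],'wrist','w6.png')[0];print(q)
x,y=int(q[0])-60,max(int(q[1])-45,0);print(x,y)
a=cv2.resize(im[y:y+90,x:x+120],(600,450),interpolation=cv2.INTER_CUBIC)
b=cv2.resize(im,(200,150))
b=cv2.copyMakeBorder(b,0,300,0,0,cv2.BORDER_CONSTANT)
cv2.imwrite('pics/w6b.png',np.hstack([a,b]))
```

```text
[0.6178 0.0778 0.2349]
[248.4137  60.6481]
188 15
```

View pics/w6b.png

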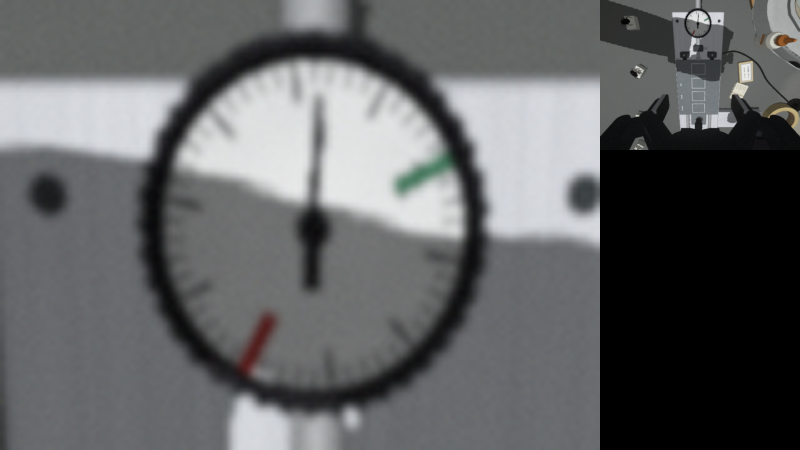

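The crop shows the dial centre at (313,230), the pointer tip at (319,95), the outer end of the red mark at (243,373) and the green mark at (453,158).

Run:
```python
from h import *
f=lambda u,v,z=.067:px2w([[188+(u+.5)/5-.5,15+(v+.5)/5-.5]],z,'wrist','w6.png')[0]
# bezel outline centre
c=f(315,221,.069); print('bez',c,f(145,221,.069),f(487,221,.069),f(315,33,.069),f(315,409,.069))
c=f(313,230,.068);print(c)
for n,u,v in [('tip',319,95),('zero',243,373),('green',453,158),('zin',271,316)]:
  d=f(u,v)-c; print(n,np.hypot(*d[:2]),np.degrees(np.arctan2(d[1],d[0])))
```

```text
bez [0.5995 0.1895 0.069 ] [0.573 0.186 0.069] [0.6264 0.1931 0.069 ] [0.5963 0.2153 0.069 ] [0.6031 0.1618 0.069 ]
[0.5994 0.1884 0.068 ]
tip 0.01922556177661186 94.50961153753023
zero 0.024175812985768975 -111.12639329044835
green 0.024364460264887765 32.96284352354117
zin 0.014316374057261013 -111.20392587765775
```

Call:
play_rows:
  rows:
    - {"delta_pos": [-0.003, 0.022, 0], "twist": 7, "jaw": -1}
    - {"delta_pos": [-0.003, 0.022, 0], "twist": 7, "jaw": -1}
    - {"delta_pos": [-0.004, 0.022, 0], "twist": 7, "jaw": -1}
    - {"delta_pos": [-0.004, 0.022, 0], "twist": 7, "jaw": -1}
    - {"delta_pos": [-0.004, 0.022, 0], "twist": 7, "jaw": -1}
    - {"delta_pos": [0, 0, 0], "twist": 7, "jaw": -1}
    - {"delta_pos": [0, 0, 0], "twist": 7, "jaw": -1}
    - {"delta_pos": [0, 0, 0], "twist": 7, "jaw": -1}
    - {"delta_pos": [0, 0, 0], "twist": 7, "jaw": -1}
    - {"delta_pos": [0, 0, 0], "twist": 7, "jaw": -1}

```text
t: 12.45
tcp_pos: [0.6008, 0.1842, 0.2342]
tool_rot: [[-0.976, 0.216, 0.002], [0.216, 0.976, 0.0], [-0.002, 0.0, -1.0]]
wrist_force: [-1.4, 0.7, 0.5]
gripper_width: 0.998
grip_force: 0.0
```

Call:
play_rows:
  rows:
    - {"delta_pos": [0, 0, 0], "twist": 7, "jaw": -1}
    - {"delta_pos": [0, 0, 0], "twist": 7, "jaw": -1}
    - {"delta_pos": [0, 0, 0], "twist": 6, "jaw": -1}
    - {"delta_pos": [0, 0, -0.02], "twist": 0, "jaw": -1}
    - {"delta_pos": [0, 0, -0.02], "twist": 0, "jaw": -1}
    - {"delta_pos": [0, 0, 0], "twist": 0, "jaw": -1}
    - {"delta_pos": [0, 0, 0], "twist": 0, "jaw": -1}

```text
t: 13.03
tcp_pos: [0.5999, 0.1843, 0.1928]
tool_rot: [[-0.992, -0.125, -0.002], [-0.125, 0.992, -0.0], [0.002, -0.0, -1.0]]
wrist_force: [1.1, 0.4, 0.8]
gripper_width: 1.004
grip_force: 0.0
```

Call:
play_rows:
  rows:
    - {"delta_pos": [0, 0.0045, -0.02], "twist": 0, "jaw": -1}
    - {"delta_pos": [0, 0, -0.03], "twist": 0, "jaw": -1}
    - {"delta_pos": [0, 0, -0.018], "twist": 0, "jaw": -1}
    - {"delta_pos": [0, 0, -0.006], "twist": 0, "jaw": -1}
    - {"delta_pos": [0, 0, 0], "twist": 0, "jaw": -1}
    - {"delta_pos": [0, 0, 0], "twist": 0, "jaw": -0.2}
    - {"delta_pos": [0, 0, 0], "twist": 0, "jaw": 1}
    - {"delta_pos": [0, 0, 0], "twist": 0, "jaw": 1}
    - {"delta_pos": [0, 0, 0], "twist": 0, "jaw": 1}
    - {"delta_pos": [0, 0, 0], "twist": 0, "jaw": 1}

```text
t: 13.87
tcp_pos: [0.6013, 0.1904, 0.1224]
tool_rot: [[-0.992, -0.126, 0.004], [-0.126, 0.992, 0.002], [-0.004, 0.001, -1.0]]
wrist_force: [-1.3, 2.1, 5.7]
gripper_width: 0.63
grip_force: 62.7
```

Call:
play_rows:
  rows:
    - {"delta_pos": [0, 0, 0], "twist": -7, "jaw": 1}
    - {"delta_pos": [0, 0, 0], "twist": -7, "jaw": 1}
    - {"delta_pos": [0, 0, 0], "twist": -7, "jaw": 1}
    - {"delta_pos": [0, 0, 0], "twist": -7, "jaw": 1}
    - {"delta_pos": [0, 0, 0], "twist": -7, "jaw": 1}
    - {"delta_pos": [0, 0, 0], "twist": -7, "jaw": 1}
    - {"delta_pos": [0, 0, 0], "twist": -7, "jaw": 1}
    - {"delta_pos": [0, 0, 0], "twist": -7, "jaw": 1}
    - {"delta_pos": [0, 0, 0], "twist": -7, "jaw": 1}
    - {"delta_pos": [0, 0, 0], "twist": -7, "jaw": 1}

```text
t: 14.7
tcp_pos: [0.6002, 0.188, 0.1223]
tool_rot: [[-0.453, 0.891, -0.001], [0.891, 0.453, -0.004], [-0.003, -0.003, -1.0]]
wrist_force: [-10.5, -9.7, 13.3]
gripper_width: 0.63
grip_force: 63.7
```

Call:
play_rows:
  rows:
    - {"delta_pos": [0, 0, 0], "twist": -7, "jaw": 1}
    - {"delta_pos": [0, 0, 0], "twist": -7, "jaw": 1}
    - {"delta_pos": [0, 0, 0], "twist": -7, "jaw": 1}
    - {"delta_pos": [0, 0, 0], "twist": -7, "jaw": 1}
    - {"delta_pos": [0, 0, 0], "twist": -7, "jaw": 1}
    - {"delta_pos": [0, 0, 0], "twist": -7, "jaw": 1}
    - {"delta_pos": [0, 0, 0], "twist": -7, "jaw": 1}
    - {"delta_pos": [0, 0, 0], "twist": -7, "jaw": 1}
    - {"delta_pos": [0, 0, 0], "twist": -7, "jaw": 1}
    - {"delta_pos": [0, 0, 0], "twist": -7, "jaw": 1}

```text
t: 15.53
tcp_pos: [0.5977, 0.1884, 0.1222]
tool_rot: [[0.682, 0.731, -0.009], [0.731, -0.682, -0.005], [-0.01, -0.004, -1.0]]
wrist_force: [-21.6, -7.6, 22.7]
gripper_width: 0.631
grip_force: 64.5
```

Call:
play_rows:
  rows:
    - {"delta_pos": [0, 0, 0], "twist": -7, "jaw": 1}
    - {"delta_pos": [0, 0, 0], "twist": -6, "jaw": 1}
    - {"delta_pos": [0, 0, 0], "twist": -1.4, "jaw": 1}
    - {"delta_pos": [0, 0, 0], "twist": 0, "jaw": 1}
    - {"delta_pos": [0, 0, 0], "twist": 0, "jaw": 1}
    - {"delta_pos": [0, 0, 0], "twist": 0, "jaw": 1}

```text
t: 16.03
tcp_pos: [0.5973, 0.1888, 0.1222]
tool_rot: [[0.839, 0.544, -0.01], [0.544, -0.839, -0.004], [-0.011, -0.002, -1.0]]
wrist_force: [-22.3, -7.4, 23.0]
gripper_width: 0.631
grip_force: 64.6
```

Call:
play_rows:
  rows:
    - {"delta_pos": [0, 0, 0], "twist": 0, "jaw": -1}
    - {"delta_pos": [0, 0, 0], "twist": 0, "jaw": -1}
    - {"delta_pos": [0, 0, 0], "twist": 0, "jaw": -1}
    - {"delta_pos": [0, 0, 0], "twist": 0, "jaw": -1}
    - {"delta_pos": [0, 0, 0.02], "twist": 0, "jaw": -1}
    - {"delta_pos": [0, 0, 0.03], "twist": 0, "jaw": -1}
    - {"delta_pos": [0, 0, 0.03], "twist": 0, "jaw": -1}
    - {"delta_pos": [0, 0, 0.01], "twist": 0, "jaw": -1}
    - {"delta_pos": [0, 0, 0], "twist": 0, "jaw": -1}
    - {"delta_pos": [0, 0, 0], "twist": 0, "jaw": -1}

```text
t: 16.87
tcp_pos: [0.6, 0.1896, 0.2092]
tool_rot: [[0.84, 0.542, 0.001], [0.542, -0.84, 0.0], [0.001, 0.0, -1.0]]
wrist_force: [0.1, -0.1, 0.1]
gripper_width: 0.999
grip_force: 0.0
```

```bash
cat >> h.py <<'E'
def dial(fn,s=6,out=None):
    im=cv2.imread('pics/'+fn);q=w2px([[.5995,.189,.067]],'wrist',fn)[0]
    x,y=int(q[0])-50,int(q[1])-50;print(x,y)
    a=cv2.resize(im[y:y+100,x:x+100],None,fx=s,fy=s,interpolation=cv2.INTER_CUBIC);return a,x,y
E
python3 - <<'E'
from h import *
snap('wrist','w7.png');a,x,y=dial('w7.png');cv2.imwrite('pics/w7b.png',a)
E
```

```text
204 153
```

View pics/w7b.png

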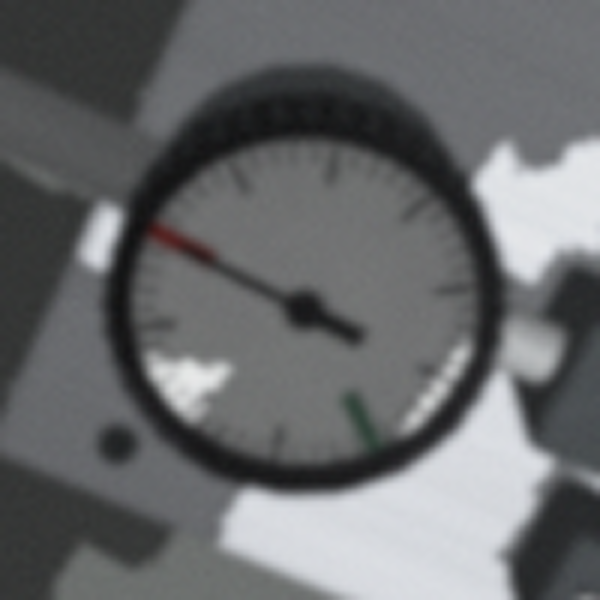

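The red mark (148,228)–(213,258) lies in line with the pointer, whose hub is at (304,309). I'll check the residual angle in numbers.

Run:
```python
from h import *
im=cv2.imread('pics/w7.png').astype(float)
c0=np.array([204+(304.5)/6-.5,153+309.5/6-.5]);g=im.mean(2);red=im[:,:,2]-im[:,:,:2].mean(2)
def prof(img,r,a0,s):
    c=c0;aa=np.radians(np.arange(a0-14,a0+14.1,.5));
    v=cv2.remap(img.astype(np.float32),(c[0]+r*np.cos(aa)).astype(np.float32)[None],(c[1]+r*np.sin(aa)).astype(np.float32)[None],cv2.INTER_LINEAR)[0]*s
    w=np.clip(v-(v.min()+.5*(v.max()-v.min())),0,None);return np.degrees((w*aa).sum()/w.sum()),v.max()-v.min()
a0=np.degrees(np.arctan2(228-309,148-304))
for r in range(8,27,2): print(r,'dark',prof(g,r,a0,-1),'red',prof(red,r,a0,1))
print('tail',[prof(g,r,a0+180,-1)[0]-180 for r in (6,7,8)])
```

```text
8 dark (np.float64(-153.91957219948787), np.float32(41.710945)) red (np.float64(-158.368184160219), np.float32(0.9926758))
10 dark (np.float64(-153.941850369), np.float32(44.878258)) red (np.float64(-153.58566947929822), np.float32(1.3496094))
12 dark (np.float64(-153.71623502310428), np.float32(47.090492)) red (np.float64(-143.6270491508793), np.float32(0.71875))
14 dark (np.float64(-153.50086828901138), np.float32(49.19596)) red (np.float64(-150.56268840867804), np.float32(1.7128906))
16 dark (np.float64(-153.2951943078158), np.float32(51.52734)) red (np.float64(-150.15767681705233), np.float32(3.307129))
18 dark (np.float64(-152.4013101017335), np.float32(65.7832)) red (np.float64(-150.03749588880916), np.float32(20.503906))
20 dark (np.float64(-152.2035936863404), np.float32(71.796234)) red (np.float64(-150.2414197798469), np.float32(24.928223))
22 dark (np.float64(-152.24699704644377), np.float32(69.833336)) red (np.float64(-150.91376758570098), np.float32(28.132812))
24 dark (np.float64(-152.26732862969524), np.float32(60.679035)) red (np.float64(-151.98967694463653), np.float32(45.62207))
26 dark (np.float64(-152.23256805082178), np.float32(50.50944)) red (np.float64(-152.27454826785876), np.float32(48.44629))
tail [np.float64(-152.35025386273242), np.float64(-152.20439314028607), np.float64(-152.36156022478102)]
```

Call:
play_rows:
  rows:
    - {"delta_pos": [0, 0, 0], "twist": 7, "jaw": -1}
    - {"delta_pos": [0, 0, 0], "twist": 7, "jaw": -1}
    - {"delta_pos": [0, 0, 0], "twist": 7, "jaw": -1}
    - {"delta_pos": [0, 0, 0], "twist": 7, "jaw": -1}
    - {"delta_pos": [0, 0, 0], "twist": 7, "jaw": -1}
    - {"delta_pos": [0, 0, 0], "twist": 7, "jaw": -1}
    - {"delta_pos": [0, 0, 0], "twist": 7, "jaw": -1}
    - {"delta_pos": [0, 0, -0.025], "twist": 7, "jaw": -1}
    - {"delta_pos": [0, 0, 0], "twist": 5.5, "jaw": -1}
    - {"delta_pos": [0, 0, 0], "twist": 0, "jaw": -1}

```text
t: 17.75
tcp_pos: [0.5977, 0.1893, 0.1799]
tool_rot: [[-0.077, 0.997, -0.008], [0.997, 0.077, -0.001], [-0.0, -0.008, -1.0]]
wrist_force: [-0.4, 1.1, -0.5]
gripper_width: 1.001
grip_force: 0.0
```

Call:
play_rows:
  rows:
    - {"delta_pos": [0, 0, 0], "twist": 0, "jaw": -1}
    - {"delta_pos": [0, 0, 0], "twist": 0, "jaw": -1}

```text
t: 17.92
tcp_pos: [0.5998, 0.1896, 0.1838]
tool_rot: [[-0.074, 0.997, -0.001], [0.997, 0.074, -0.0], [-0.0, -0.001, -1.0]]
wrist_force: [1.1, 0.4, 0.5]
gripper_width: 0.997
grip_force: 0.0
```

Run:
```python
from h import *
snap('wrist','w8.png');a,x,y=dial('w8.png',s=5)
cv2.imwrite('pics/w8b.png',a)
im=cv2.imread('pics/w8.png').astype(float)
red=np.clip(im[:,:,2]-im[:,:,:2].mean(2)-8,0,None);g=im.mean(2)
q=w2px([[.5995,.189,.067]],'wrist','w8.png')[0]
for v in range(int(q[1])-34,int(q[1])+14,2):
    xs=np.arange(int(q[0])-9,int(q[0])+10);l=g[v,xs];w=np.clip(np.median(l)-12-l,0,None);r=red[v,xs]
    print(v,'dark %.2f'%((w*xs).sum()/max(w.sum(),1e-6)),int(w.max()),'red %.2f'%((r*xs).sum()/max(r.sum(),1e-6)),int(r.max()))
print(q)
```

```text
204 164
180 dark 0.00 0 red 0.00 0
182 dark 245.27 2 red 254.67 5
184 dark 253.83 27 red 254.55 39
186 dark 254.44 33 red 254.50 43
188 dark 254.47 48 red 254.48 40
190 dark 254.49 61 red 254.53 24
192 dark 254.52 61 red 254.82 19
194 dark 254.65 59 red 255.15 17
196 dark 254.50 39 red 0.00 0
198 dark 254.47 35 red 0.00 0
200 dark 254.53 36 red 0.00 0
202 dark 254.47 36 red 0.00 0
204 dark 254.47 38 red 0.00 0
206 dark 254.49 37 red 0.00 0
208 dark 254.54 35 red 0.00 0
210 dark 254.57 48 red 0.00 0
212 dark 254.66 71 red 0.00 0
214 dark 254.57 66 red 0.00 0
216 dark 254.67 75 red 0.00 0
218 dark 254.57 74 red 0.00 0
220 dark 254.52 70 red 0.00 0
222 dark 254.51 70 red 0.00 0
224 dark 254.50 67 red 0.00 0
226 dark 254.56 6 red 0.00 0
[254.819  214.0723]
```

View pics/w8b.png

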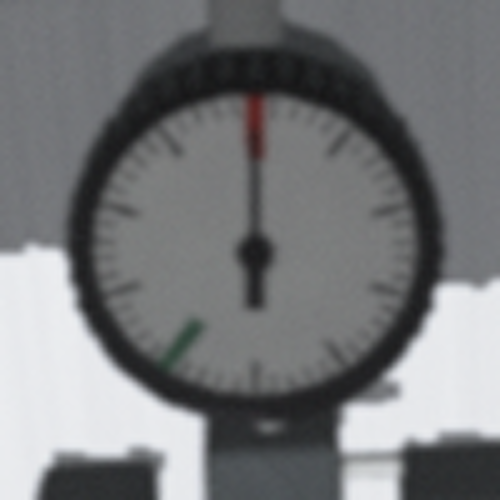

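Call:
play_rows:
  rows:
    - {"delta_pos": [0, 0, 0.04], "twist": 3, "jaw": -1}
    - {"delta_pos": [-0.01, -0.02, 0.03], "twist": 0, "jaw": -1}
    - {"delta_pos": [-0.015, -0.03, 0.025], "twist": 0, "jaw": -1}
    - {"delta_pos": [-0.015, -0.03, 0.025], "twist": 0, "jaw": -1}
    - {"delta_pos": [-0.015, -0.03, 0.025], "twist": 0, "jaw": -1}
    - {"delta_pos": [-0.015, -0.03, 0.025], "twist": 0, "jaw": -1}
    - {"delta_pos": [-0.015, -0.03, 0.02], "twist": 0, "jaw": -1}
    - {"delta_pos": [-0.015, -0.02, 0], "twist": 0, "jaw": -1}
    - {"delta_pos": [0, 0, 0], "twist": 0, "jaw": -1}
    - {"delta_pos": [0, 0, 0], "twist": 0, "jaw": -1}

```text
t: 18.8
tcp_pos: [0.4999, -0.0006, 0.3749]
tool_rot: [[-0.125, 0.992, 0.002], [0.992, 0.125, -0.0], [-0.0, 0.002, -1.0]]
wrist_force: [0.6, 0.1, 0.1]
gripper_width: 0.998
grip_force: 0.0
```

Run:
```python
from h import *
snap('wrist','w9.png')
a=cv2.resize(cv2.imread('pics/w9.png'),(800,600),interpolation=cv2.INTER_CUBIC);cv2.imwrite('pics/w9b.png',a);print(status.get_state()['tcp_pos'])
```

```text
[0.5001 0.0001 0.3742]
```

View pics/w9b.png

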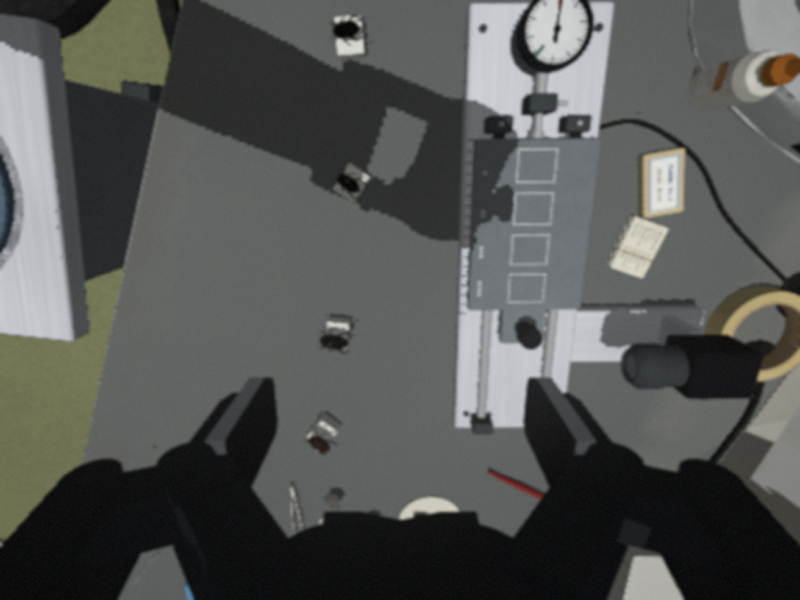

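All four beetles are visible, with foams near (350,42), (352,181), (338,330) and (324,430). The places are at (538,166), (533,209), (530,249) and (527,288).

Run:
```python
from h import *
for n,u,v,z in [('b1',350,42,.018),('b2',352,181,.018),('b3',338,326,.018),('b4',324,427,.018),('p1',537.5,165.5,.044),('p2',533,209,.044),('p3',530,249.5,.044),('p4',526.5,288.5,.044)]: print(n,W(u,v,z,'w9.png'))
```

```text
b1 [0.435  0.1711 0.018 ]
b2 [0.4475 0.0538 0.018 ]
b3 [ 0.4463 -0.0971  0.018 ]
b4 [ 0.4405 -0.2239  0.018 ]
p1 [0.6138 0.0892 0.044 ]
p2 [0.6182 0.0511 0.044 ]
p3 [0.6236 0.0137 0.044 ]
p4 [ 0.6286 -0.0246  0.044 ]
```

Call:
play_rows:
  rows:
    - {"delta_pos": [-0.013, 0.034, -0.025], "twist": 0, "jaw": -1}
    - {"delta_pos": [-0.013, 0.034, -0.025], "twist": 0, "jaw": -1}
    - {"delta_pos": [-0.013, 0.034, -0.025], "twist": 0, "jaw": -1}
    - {"delta_pos": [-0.013, 0.034, -0.025], "twist": 0, "jaw": -1}
    - {"delta_pos": [-0.013, 0.034, -0.025], "twist": 0, "jaw": -1}
    - {"delta_pos": [0, 0, 0], "twist": 0, "jaw": -1}
    - {"delta_pos": [0, 0, 0], "twist": 0, "jaw": -1}
    - {"delta_pos": [0, 0, 0], "twist": 0, "jaw": -1}

```text
t: 19.52
tcp_pos: [0.4392, 0.1612, 0.2562]
tool_rot: [[-0.129, 0.992, 0.0], [0.992, 0.129, -0.0], [-0.0, 0.0, -1.0]]
wrist_force: [0.5, -1.0, 1.3]
gripper_width: 0.999
grip_force: 0.0
```

```bash
python3 -c "
from h import *
snap('wrist','b1.png')"
```

Call:
play_rows:
  rows:
    - {"delta_pos": [0.004, -0.039, 0], "twist": 0, "jaw": -1}
    - {"delta_pos": [0.004, -0.039, 0], "twist": 0, "jaw": -1}
    - {"delta_pos": [0.004, -0.039, 0], "twist": 0, "jaw": -1}
    - {"delta_pos": [0, 0, 0], "twist": 0, "jaw": -1}
    - {"delta_pos": [0, 0, 0], "twist": 0, "jaw": -1}
    - {"delta_pos": [0, 0, 0], "twist": 0, "jaw": -1}

```text
t: 20.07
tcp_pos: [0.4515, 0.0427, 0.2569]
tool_rot: [[-0.126, 0.992, 0.002], [0.992, 0.126, 0.0], [-0.0, 0.002, -1.0]]
wrist_force: [0.1, -0.4, 0.5]
gripper_width: 1.002
grip_force: 0.0
```

```bash
python3 -c "
from h import *
snap('wrist','b2.png')"
```

Call:
play_rows:
  rows:
    - {"delta_pos": [0, -0.038, 0], "twist": 0, "jaw": -1}
    - {"delta_pos": [0, -0.038, 0], "twist": 0, "jaw": -1}
    - {"delta_pos": [0, -0.038, 0], "twist": 0, "jaw": -1}
    - {"delta_pos": [0, -0.038, 0], "twist": 0, "jaw": -1}
    - {"delta_pos": [0, 0, 0], "twist": 0, "jaw": -1}
    - {"delta_pos": [0, 0, 0], "twist": 0, "jaw": -1}
    - {"delta_pos": [0, 0, 0], "twist": 0, "jaw": -1}

```text
t: 20.7
tcp_pos: [0.4509, -0.1076, 0.256]
tool_rot: [[-0.129, 0.992, -0.0], [0.992, 0.129, 0.0], [0.0, -0.0, -1.0]]
wrist_force: [0.0, 0.4, -0.1]
gripper_width: 0.996
grip_force: 0.0
```

```bash
python3 -c "
from h import *
snap('wrist','b3.png')"
```

Call:
play_rows:
  rows:
    - {"delta_pos": [-0.002, -0.032, 0], "twist": 0, "jaw": -1}
    - {"delta_pos": [-0.002, -0.032, 0], "twist": 0, "jaw": -1}
    - {"delta_pos": [-0.001, -0.032, 0], "twist": 0, "jaw": -1}
    - {"delta_pos": [0, -0.032, 0], "twist": 0, "jaw": -1}
    - {"delta_pos": [0, 0, 0], "twist": 0, "jaw": -1}
    - {"delta_pos": [0, 0, 0], "twist": 0, "jaw": -1}
    - {"delta_pos": [0, 0, 0], "twist": 0, "jaw": -1}

```text
t: 21.33
tcp_pos: [0.4461, -0.235, 0.2557]
tool_rot: [[-0.13, 0.992, -0.001], [0.992, 0.13, 0.001], [0.001, -0.0, -1.0]]
wrist_force: [0.4, -0.7, -1.1]
gripper_width: 1.004
grip_force: 0.0
```

Run:
```python
from h import *
snap('wrist','b4.png')
P=[(.435,.171),(.4475,.0538),(.4463,-.0971),(.4405,-.2239)];t=[]
for i in range(4):
    fn='b%d.png'%(i+1);im=cv2.imread('pics/'+fn);q=w2px([[*P[i],.018]],'wrist',fn)[0];x,y=int(q[0])-40,int(q[1])-30
    print(fn,x,y);t.append(cv2.resize(im[y:y+60,x:x+80],(400,300),interpolation=cv2.INTER_CUBIC))
cv2.imwrite('pics/b.png',np.vstack([np.hstack(t[:2]),np.hstack(t[2:])]))
```

```text
b1.png 212 134
b2.png 212 133
b3.png 212 134
b4.png 212 134
```

View pics/b.png

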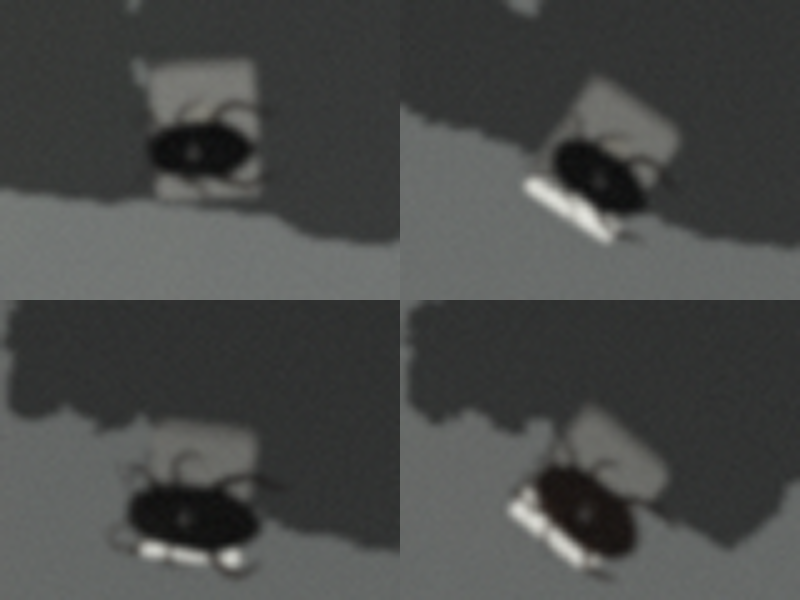

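Each crop shows a foam with its beetle across the short side. I'll turn the corners I read there into poses.

Run:
```python
from h import *
C={'b1':(212,134,[(152,68),(256,62),(260,196),(156,198)]),'b2':(212,133,[(197,77),(280,140),(208,242),(125,183)]),
'b3':(212,134,[(152,123),(258,134),(243,264),(137,252)]),'b4':(212,134,[(189,105),(268,175),(183,268),(106,208)])}
for n,(x,y,c) in C.items():
    w=np.array([px2w([[x+(u+.5)/5-.5,y+(v+.5)/5-.5]],.018,'wrist',n+'.png')[0][:2] for u,v in c])
    e=(w[1]-w[0]+w[2]-w[3])/2;l=(w[0]-w[3]+w[1]-w[2])/2
    print(n,w.mean(0),'short',np.hypot(*e),np.degrees(np.arctan2(e[1],e[0])),'long',np.hypot(*l),np.degrees(np.arctan2(l[1],l[0]))-90)
```

```text
b1 [0.4341 0.1767] short 0.023770469689614736 9.637321607319338 long 0.030510272226741755 8.971598313942764
b2 [0.4466 0.0525] short 0.02380168765159652 -29.639803388576137 long 0.02950233202459128 -27.181620865500598
b3 [ 0.4456 -0.1066] short 0.02466828191107642 1.058144457315271 long 0.030960285340567845 0.6841255209028816
b4 [ 0.438 -0.233] short 0.023588850226701433 -33.154273446285835 long 0.03035161267648896 -32.72079242697197
```

Call:
play_rows:
  rows:
    - {"delta_pos": [-0.004, 0.001, 0], "twist": 7, "jaw": -0.5}
    - {"delta_pos": [-0.004, 0.001, 0], "twist": 7, "jaw": -0.5}
    - {"delta_pos": [0, 0, -0.02], "twist": 7, "jaw": -0.5}
    - {"delta_pos": [0, 0, -0.02], "twist": 7, "jaw": -0.5}
    - {"delta_pos": [0, 0, -0.02], "twist": 7, "jaw": -0.5}
    - {"delta_pos": [0, 0, -0.02], "twist": 7, "jaw": -0.5}
    - {"delta_pos": [0, 0, -0.02], "twist": 7, "jaw": -0.5}
    - {"delta_pos": [0, 0, 0], "twist": 0.6, "jaw": -0.5}
    - {"delta_pos": [0, 0, 0], "twist": 0, "jaw": -0.5}
    - {"delta_pos": [0, 0, 0], "twist": 0, "jaw": -0.5}

```text
t: 22.22
tcp_pos: [0.4385, -0.2341, 0.1572]
tool_rot: [[-0.838, 0.546, 0.001], [0.546, 0.838, -0.001], [-0.002, -0.0, -1.0]]
wrist_force: [0.2, -0.4, 0.8]
gripper_width: 0.749
grip_force: 0.0
```

Call:
play_rows:
  rows:
    - {"delta_pos": [0, 0.001, -0.03], "twist": 0, "jaw": -0.5}
    - {"delta_pos": [0, 0, -0.03], "twist": 0, "jaw": -0.5}
    - {"delta_pos": [0, 0, -0.016], "twist": 0, "jaw": -0.5}
    - {"delta_pos": [0, 0, -0.006], "twist": 0, "jaw": -0.5}
    - {"delta_pos": [0, 0, 0], "twist": 0, "jaw": -0.5}
    - {"delta_pos": [0, 0, 0], "twist": 0, "jaw": -0.5}
    - {"delta_pos": [0, 0, 0], "twist": 0, "jaw": -0.2}
    - {"delta_pos": [0, 0, 0], "twist": 0, "jaw": 0}
    - {"delta_pos": [0, 0, 0], "twist": 0, "jaw": 0.2}

```text
t: 22.97
tcp_pos: [0.4385, -0.234, 0.0753]
tool_rot: [[-0.838, 0.546, 0.002], [0.545, 0.838, -0.002], [-0.002, -0.0, -1.0]]
wrist_force: [0.2, -0.1, -0.1]
gripper_width: 0.401
grip_force: 0.0
```

Call:
play_rows:
  rows:
    - {"delta_pos": [0, 0, 0], "twist": 0, "jaw": 0.4}
    - {"delta_pos": [0, 0, 0], "twist": 0, "jaw": 0.6}
    - {"delta_pos": [0, 0, 0], "twist": 0, "jaw": 1}
    - {"delta_pos": [0, 0, 0], "twist": 0, "jaw": 1}
    - {"delta_pos": [0, 0, 0], "twist": 0, "jaw": 1}
    - {"delta_pos": [0, 0, 0], "twist": 0, "jaw": 1}

```text
t: 23.47
tcp_pos: [0.4386, -0.2341, 0.0753]
tool_rot: [[-0.838, 0.545, 0.002], [0.545, 0.838, -0.001], [-0.002, -0.0, -1.0]]
wrist_force: [-1.9, 1.0, 7.6]
gripper_width: 0.332
grip_force: 60.0
```

Call:
play_rows:
  rows:
    - {"delta_pos": [0, 0, 0.015], "twist": 0, "jaw": 1}
    - {"delta_pos": [0, 0, 0.035], "twist": 0, "jaw": 1}
    - {"delta_pos": [0, 0, 0.04], "twist": 0, "jaw": 1}
    - {"delta_pos": [0, 0, 0.035], "twist": 0, "jaw": 1}
    - {"delta_pos": [0.0235, 0.026, 0], "twist": -7, "jaw": 1}
    - {"delta_pos": [0.0235, 0.026, 0], "twist": -7, "jaw": 1}
    - {"delta_pos": [0.0235, 0.026, 0], "twist": -7, "jaw": 1}
    - {"delta_pos": [0.0235, 0.026, 0], "twist": -7, "jaw": 1}
    - {"delta_pos": [0.0235, 0.026, 0], "twist": -7, "jaw": 1}
    - {"delta_pos": [0.0235, 0.026, 0], "twist": -7, "jaw": 1}

```text
t: 24.3
tcp_pos: [0.5761, -0.0803, 0.1993]
tool_rot: [[-0.27, 0.963, 0.0], [0.963, 0.27, -0.0], [-0.0, 0.0, -1.0]]
wrist_force: [-0.3, -0.8, -0.3]
gripper_width: 0.336
grip_force: 59.3
```

Call:
play_rows:
  rows:
    - {"delta_pos": [0.0235, 0.026, 0], "twist": -7, "jaw": 1}
    - {"delta_pos": [0.0245, 0.0265, 0], "twist": -0.6, "jaw": 1}
    - {"delta_pos": [0, 0, 0], "twist": 0, "jaw": 1}
    - {"delta_pos": [0, 0, 0], "twist": 0, "jaw": 1}
    - {"delta_pos": [0, 0, 0], "twist": 0, "jaw": 1}

```text
t: 24.72
tcp_pos: [0.6228, -0.0293, 0.1988]
tool_rot: [[-0.147, 0.989, -0.001], [0.989, 0.147, -0.0], [0.0, -0.001, -1.0]]
wrist_force: [0.2, -0.3, -0.6]
gripper_width: 0.336
grip_force: 59.4
```

Run:
```python
from h import *
snap('wrist','h4.png');im=cv2.imread('pics/h4.png')
cv2.imwrite('pics/h4b.png',cv2.resize(im[90:340,106:406],None,fx=2.4,fy=2.4,interpolation=cv2.INTER_CUBIC));s=status.get_state();print(s['tcp_pos'],np.array(s['tool_rot'])[:2,0])
p=s['tcp_pos'];print((w2px([[*p[:2],p[2]-.06],[.6286,-.0246,.044]],'wrist','h4.png')-[106,90])*2.4)
```

```text
[ 0.6226 -0.0298  0.1988] [-0.1462  0.9893]
[[356.509  393.2253]
 [376.6053 246.319 ]]
```

View pics/h4b.png

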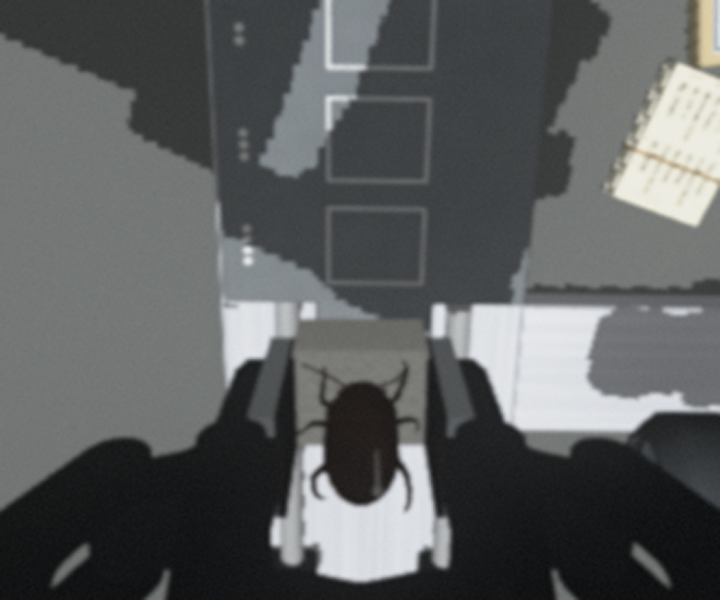

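The beetle is held upright. The foam top's front edge runs (295,350)–(428,350) and its rear edge is near v=445. Place 4 is centred at (377,246), as predicted.

```bash
cat >> h.py <<'E'
def held(fn,pts,z,x0=106,y0=90,s=2.4):
    d=json.load(open('pics/'+fn+'.json'));w=np.array([px2w([[x0+(u+.5)/s-.5,y0+(v+.5)/s-.5]],z,'wrist',fn)[0] for u,v in pts])
    l=(w-np.array(d['p']))@np.array(d['R']);return l
E
python3 - <<'E'
from h import *
print(held('h4.png',[(295,350),(428,350),(430,445),(300,445)],.1415))
print(held('h4.png',[(377,246)],.044))
E
```

```text
[[ 0.0118 -0.0136  0.0573]
 [ 0.0118  0.015   0.0573]
 [-0.0119  0.0162  0.0573]
 [-0.012  -0.0132  0.0573]]
[[0.0042 0.0064 0.1548]]
```

Call:
play_rows:
  rows:
    - {"delta_pos": [0.0052, 0.005, -0.01], "twist": -1, "jaw": 1}
    - {"delta_pos": [0, 0, -0.03], "twist": 0, "jaw": 1}
    - {"delta_pos": [0, 0, -0.02], "twist": 0, "jaw": 1}
    - {"delta_pos": [0, 0, -0.01], "twist": 0, "jaw": 1}
    - {"delta_pos": [0, 0, -0.005], "twist": 0, "jaw": 1}
    - {"delta_pos": [0, 0, 0], "twist": 0, "jaw": 1}
    - {"delta_pos": [0, 0, 0], "twist": 0, "jaw": 1}

```text
t: 25.35
tcp_pos: [0.6289, -0.0248, 0.1251]
tool_rot: [[-0.129, 0.992, 0.002], [0.992, 0.129, -0.0], [-0.001, 0.001, -1.0]]
wrist_force: [0.4, 0.2, 0.2]
gripper_width: 0.335
grip_force: 59.4
```

Call:
play_rows:
  rows:
    - {"delta_pos": [-0.0005, 0, -0.003], "twist": 0, "jaw": 1}
    - {"delta_pos": [0, 0, -0.002], "twist": 0, "jaw": 1}
    - {"delta_pos": [0, 0, 0], "twist": 0, "jaw": 1}
    - {"delta_pos": [0, 0, 0], "twist": 0, "jaw": 1}

```text
t: 25.68
tcp_pos: [0.6281, -0.0242, 0.1194]
tool_rot: [[-0.13, 0.992, 0.0], [0.992, 0.13, -0.0], [-0.0, 0.0, -1.0]]
wrist_force: [0.1, 1.0, 0.1]
gripper_width: 0.335
grip_force: 59.4
```

Call:
play_rows:
  rows:
    - {"delta_pos": [0, 0, 0], "twist": 0, "jaw": 0.2}
    - {"delta_pos": [0, 0, 0], "twist": 0, "jaw": 0.1}
    - {"delta_pos": [0, 0, 0], "twist": 0, "jaw": 0}
    - {"delta_pos": [0, 0, 0.015], "twist": 0, "jaw": 0}
    - {"delta_pos": [0, 0, 0.03], "twist": 0, "jaw": 0}
    - {"delta_pos": [0, 0, 0.035], "twist": 0, "jaw": 0}
    - {"delta_pos": [0, 0, 0.03], "twist": 0, "jaw": -0.5}
    - {"delta_pos": [0, 0, 0], "twist": 0, "jaw": -0.5}
    - {"delta_pos": [0, 0, 0], "twist": 0, "jaw": -0.5}

```text
t: 26.43
tcp_pos: [0.6294, -0.0244, 0.2332]
tool_rot: [[-0.13, 0.992, 0.007], [0.992, 0.13, -0.001], [-0.002, 0.006, -1.0]]
wrist_force: [0.4, -0.5, -0.7]
gripper_width: 0.748
grip_force: 0.0
```

Run:
```python
from h import *
snap('wrist','r4.png');print(status.get_state()['tcp_pos'])
```

```text
[ 0.6283 -0.0243  0.2307]
```

Call:
play_rows:
  rows:
    - {"delta_pos": [-0.0295, -0.014, 0.005], "twist": 0, "jaw": -0.5}
    - {"delta_pos": [-0.0295, -0.014, 0.005], "twist": 0, "jaw": -0.5}
    - {"delta_pos": [-0.0295, -0.014, 0.005], "twist": 0, "jaw": -0.5}
    - {"delta_pos": [-0.0295, -0.014, 0.005], "twist": 0, "jaw": -0.5}
    - {"delta_pos": [-0.0295, -0.014, 0.005], "twist": 0, "jaw": -0.5}
    - {"delta_pos": [-0.03, -0.014, 0], "twist": 0, "jaw": -0.5}
    - {"delta_pos": [0, 0, 0], "twist": 0, "jaw": -0.5}
    - {"delta_pos": [0, 0, 0], "twist": 0, "jaw": -0.5}
    - {"delta_pos": [0, 0, 0], "twist": 0, "jaw": -0.5}

```text
t: 27.23
tcp_pos: [0.4503, -0.1081, 0.2534]
tool_rot: [[-0.129, 0.992, -0.001], [0.992, 0.129, 0.001], [0.001, -0.001, -1.0]]
wrist_force: [-0.8, 0.8, -0.9]
gripper_width: 0.752
grip_force: 0.0
```

```bash
cat >> h.py <<'E'
def patch(fn,cx,cy,z=.018,half=.04,res=.0005):
    n=int(2*half/res);xs=cx+(np.arange(n)-n/2)*res;ys=cy-(np.arange(n)-n/2)*res
    X,Y=np.meshgrid(xs,ys);q=w2px(np.c_[X.ravel(),Y.ravel(),np.full(n*n,z)],'wrist',fn).astype(np.float32).reshape(n,n,2)
    return cv2.remap(cv2.imread('pics/'+fn,0),q[...,0],q[...,1],cv2.INTER_LINEAR)
def moved(f0,f1,cx,cy,z=.018):
    a=patch(f0,cx,cy,z,.02);b=patch(f1,cx,cy,z,.06);r=cv2.matchTemplate(b,a,cv2.TM_CCOEFF_NORMED);_,m,_,l=cv2.minMaxLoc(r)
    return m,(l[0]-80)*.5,-(l[1]-80)*.5
E
python3 - <<'E'
from h import *
snap('wrist','b3n.png');s=status.get_state();print(s['tcp_pos'],moved('b3.png','b3n.png',.4456,-.1066))
E
```

```text
[ 0.4507 -0.1079  0.2536] (0.9846314787864685, 0.0, 0.0)
```

Call:
play_rows:
  rows:
    - {"delta_pos": [-0.005, 0.001, 0], "twist": 7, "jaw": -0.5}
    - {"delta_pos": [0, 0, 0], "twist": 7, "jaw": -0.5}
    - {"delta_pos": [0, 0, -0.015], "twist": 7, "jaw": -0.5}
    - {"delta_pos": [0, 0, -0.015], "twist": 7, "jaw": -0.5}
    - {"delta_pos": [0, 0, -0.015], "twist": 7, "jaw": -0.5}
    - {"delta_pos": [0, 0, -0.015], "twist": 7, "jaw": -0.5}
    - {"delta_pos": [0, 0, -0.015], "twist": 7, "jaw": -0.5}
    - {"delta_pos": [0, 0, -0.015], "twist": 7, "jaw": -0.5}
    - {"delta_pos": [0, 0, 0], "twist": 7, "jaw": -0.5}
    - {"delta_pos": [0, 0, 0], "twist": 7, "jaw": -0.5}

```text
t: 28.12
tcp_pos: [0.4455, -0.1063, 0.1624]
tool_rot: [[-0.978, 0.21, -0.003], [0.21, 0.978, 0.002], [0.003, 0.001, -1.0]]
wrist_force: [0.6, 0.3, -0.1]
gripper_width: 0.749
grip_force: 0.0
```

Call:
play_rows:
  rows:
    - {"delta_pos": [0, 0, 0], "twist": 7, "jaw": -0.5}
    - {"delta_pos": [0, 0, 0], "twist": 6.5, "jaw": -0.5}
    - {"delta_pos": [0, 0, 0], "twist": 0, "jaw": -0.5}
    - {"delta_pos": [0, 0, 0], "twist": 0, "jaw": -0.5}
    - {"delta_pos": [0, 0, 0], "twist": 0, "jaw": -0.5}

```text
t: 28.53
tcp_pos: [0.4458, -0.1069, 0.1638]
tool_rot: [[-1.0, -0.015, -0.0], [-0.015, 1.0, 0.0], [0.0, 0.0, -1.0]]
wrist_force: [-0.5, -0.4, -0.8]
gripper_width: 0.749
grip_force: 0.0
```

Now I'll go down 88 mm, close, lift, and carry it to place 3.

Call:
play_rows:
  rows:
    - {"delta_pos": [0, 0, -0.03], "twist": 0, "jaw": -0.5}
    - {"delta_pos": [0, 0, -0.03], "twist": 0, "jaw": -0.5}
    - {"delta_pos": [0, 0, -0.018], "twist": 0, "jaw": -0.5}
    - {"delta_pos": [0, 0, -0.008], "twist": 0, "jaw": -0.5}
    - {"delta_pos": [0, 0, 0], "twist": 0, "jaw": -0.5}
    - {"delta_pos": [0, 0, 0], "twist": 0, "jaw": -0.5}
    - {"delta_pos": [0, 0, 0], "twist": 0, "jaw": -0.2}
    - {"delta_pos": [0, 0, 0], "twist": 0, "jaw": 0}
    - {"delta_pos": [0, 0, 0], "twist": 0, "jaw": 0.2}

```text
t: 29.28
tcp_pos: [0.4462, -0.1076, 0.0792]
tool_rot: [[-1.0, -0.016, 0.002], [-0.016, 1.0, -0.001], [-0.002, -0.001, -1.0]]
wrist_force: [0.7, 0.0, -0.3]
gripper_width: 0.41
grip_force: 0.0
```

Call:
play_rows:
  rows:
    - {"delta_pos": [0, 0, 0], "twist": 0, "jaw": 0.4}
    - {"delta_pos": [0, 0, 0], "twist": 0, "jaw": 0.6}
    - {"delta_pos": [0, 0, 0], "twist": 0, "jaw": 1}
    - {"delta_pos": [0, 0, 0], "twist": 0, "jaw": 1}
    - {"delta_pos": [0, 0, 0], "twist": 0, "jaw": 1}
    - {"delta_pos": [0, 0, 0], "twist": 0, "jaw": 1}

```text
t: 29.78
tcp_pos: [0.4464, -0.1077, 0.0794]
tool_rot: [[-1.0, -0.016, 0.002], [-0.016, 1.0, -0.001], [-0.002, -0.001, -1.0]]
wrist_force: [-2.0, 1.2, 6.6]
gripper_width: 0.333
grip_force: 59.9
```

Call:
play_rows:
  rows:
    - {"delta_pos": [0, 0, 0.015], "twist": 0, "jaw": 1}
    - {"delta_pos": [0, 0, 0.035], "twist": 0, "jaw": 1}
    - {"delta_pos": [0, 0, 0.04], "twist": 0, "jaw": 1}
    - {"delta_pos": [0, 0, 0.035], "twist": 0, "jaw": 1}
    - {"delta_pos": [0.0177, 0.0121, 0], "twist": -7, "jaw": 1}
    - {"delta_pos": [0.0177, 0.0121, 0], "twist": -7, "jaw": 1}
    - {"delta_pos": [0.0177, 0.0121, 0], "twist": -7, "jaw": 1}
    - {"delta_pos": [0.0177, 0.0121, 0], "twist": -7, "jaw": 1}
    - {"delta_pos": [0.0177, 0.0121, 0], "twist": -7, "jaw": 1}
    - {"delta_pos": [0.0177, 0.0121, 0], "twist": -7, "jaw": 1}

```text
t: 30.62
tcp_pos: [0.5524, -0.0339, 0.2034]
tool_rot: [[-0.75, 0.661, 0.001], [0.661, 0.75, -0.0], [-0.001, 0.0, -1.0]]
wrist_force: [0.3, -0.4, -0.3]
gripper_width: 0.329
grip_force: 59.2
```

Call:
play_rows:
  rows:
    - {"delta_pos": [0.0177, 0.0121, 0], "twist": -7, "jaw": 1}
    - {"delta_pos": [0.0177, 0.0121, 0], "twist": -7, "jaw": 1}
    - {"delta_pos": [0.0177, 0.0121, 0], "twist": -7, "jaw": 1}
    - {"delta_pos": [0.0177, 0.0121, 0], "twist": -7, "jaw": 1}
    - {"delta_pos": [0, 0, 0], "twist": -7, "jaw": 1}
    - {"delta_pos": [0, 0, 0], "twist": -6.5, "jaw": 1}
    - {"delta_pos": [0, 0, 0], "twist": 0, "jaw": 1}
    - {"delta_pos": [0, 0, 0], "twist": 0, "jaw": 1}
    - {"delta_pos": [0, 0, 0], "twist": 0, "jaw": 1}

```text
t: 31.37
tcp_pos: [0.6223, 0.0137, 0.2031]
tool_rot: [[-0.132, 0.991, 0.0], [0.991, 0.132, 0.0], [0.0, 0.0, -1.0]]
wrist_force: [-0.1, -0.8, -0.2]
gripper_width: 0.333
grip_force: 59.3
```

Run:
```python
from h import *
snap('wrist','h3.png');s=status.get_state();p=s['tcp_pos'];print(p,np.degrees(np.arctan2(s['tool_rot'][1][0],s['tool_rot'][0][0])))
# bright outline check: residual of place3 via rows around its predicted position, and held-foam edges
g=cv2.imread('pics/h3.png',0).astype(float)
q=w2px([[*p[:2],p[2]-.0573]],'wrist','h3.png')[0];print(q)
c=int(round(q[0]))
print('col',g[int(q[1])-30:int(q[1])+32,c-22:c-15].mean(1).astype(int))
print('row',g[int(q[1])-12:int(q[1])-8,c-45:c+46].mean(0).astype(int))
```

```text
[0.6223 0.0137 0.2031] 97.53226954478238
[254.919  255.7105]
col [108 108 108 108 108 109 110 116 121 123 121 114 106  98  96  99 104 110
 110 108  99  80  73  88 104 116 122 124 125 125 124 125 127 116  87  53
  62  97 117 123 124 123 123 124 124 127 136 144 150 147 137 124 108  93
  87  87  89  91  99 113 130 147]
row [ 30  29  30  38  56  72  81  84  83  82  82  83  83  77  63  43  30  26
  34  62 100 120 119  95  73  85 100 109 112 121 123 125 125 127 125 121
 110  94  72  57  49  42  35  31  29  28  29  29  31  36  41  53  62  70
  79  89  98 102 105 111 117 121 120 105  77  69  97 118 125 126 125 116
  88  50  30  26  33  47  68  79  83  82  82  83  83  82  80  67  49  33
  30]
```

Call:
play_rows:
  rows:
    - {"delta_pos": [0.001, -0.0005, -0.01], "twist": 0, "jaw": 1}
    - {"delta_pos": [0, 0, -0.03], "twist": 0, "jaw": 1}
    - {"delta_pos": [0, 0, -0.02], "twist": 0, "jaw": 1}
    - {"delta_pos": [0, 0, -0.01], "twist": 0, "jaw": 1}
    - {"delta_pos": [0, 0, -0.006], "twist": 0, "jaw": 1}
    - {"delta_pos": [0, 0, 0], "twist": 0, "jaw": 1}
    - {"delta_pos": [0, 0, 0], "twist": 0, "jaw": 1}

```text
t: 32.0
tcp_pos: [0.6239, 0.0132, 0.1277]
tool_rot: [[-0.13, 0.992, 0.001], [0.992, 0.13, -0.0], [-0.0, 0.001, -1.0]]
wrist_force: [0.1, -0.1, -0.6]
gripper_width: 0.332
grip_force: 59.3
```

Call:
play_rows:
  rows:
    - {"delta_pos": [-0.0005, 0, -0.003], "twist": 0, "jaw": 1}
    - {"delta_pos": [0, 0, -0.001], "twist": 0, "jaw": 1}
    - {"delta_pos": [0, 0, 0], "twist": 0, "jaw": 1}
    - {"delta_pos": [0, 0, 0], "twist": 0, "jaw": 1}

```text
t: 32.33
tcp_pos: [0.6232, 0.0133, 0.1236]
tool_rot: [[-0.13, 0.992, 0.001], [0.992, 0.13, -0.0], [-0.0, 0.001, -1.0]]
wrist_force: [-0.4, 0.6, 0.9]
gripper_width: 0.331
grip_force: 59.3
```

Call:
play_rows:
  rows:
    - {"delta_pos": [0, 0, 0], "twist": 0, "jaw": 0.2}
    - {"delta_pos": [0, 0, 0], "twist": 0, "jaw": 0.1}
    - {"delta_pos": [0, 0, 0], "twist": 0, "jaw": 0}
    - {"delta_pos": [0, 0, 0.015], "twist": 0, "jaw": 0}
    - {"delta_pos": [0, 0, 0.03], "twist": 0, "jaw": 0}
    - {"delta_pos": [0, 0, 0.045], "twist": 0, "jaw": 0}
    - {"delta_pos": [-0.029, 0.005, 0.04], "twist": 0, "jaw": -0.5}
    - {"delta_pos": [-0.029, 0.005, 0], "twist": 0, "jaw": -0.5}
    - {"delta_pos": [-0.029, 0.005, 0], "twist": 0, "jaw": -0.5}
    - {"delta_pos": [-0.029, 0.005, 0], "twist": 0, "jaw": -0.5}

```text
t: 33.17
tcp_pos: [0.5107, 0.0326, 0.2442]
tool_rot: [[-0.129, 0.992, 0.002], [0.992, 0.129, -0.0], [-0.001, 0.002, -1.0]]
wrist_force: [0.2, -0.4, 0.6]
gripper_width: 0.749
grip_force: 0.0
```

Call:
play_rows:
  rows:
    - {"delta_pos": [-0.029, 0.005, 0], "twist": 0, "jaw": -0.5}
    - {"delta_pos": [-0.027, 0.004, 0], "twist": 0, "jaw": -0.5}
    - {"delta_pos": [0, 0, 0], "twist": 0, "jaw": -0.5}
    - {"delta_pos": [0, 0, 0], "twist": 0, "jaw": -0.5}
    - {"delta_pos": [0, 0, 0], "twist": 0, "jaw": -0.5}

```text
t: 33.58
tcp_pos: [0.4563, 0.0413, 0.2439]
tool_rot: [[-0.129, 0.992, 0.002], [0.992, 0.129, -0.0], [-0.0, 0.002, -1.0]]
wrist_force: [0.3, 0.2, -0.4]
gripper_width: 0.747
grip_force: 0.0
```

Run:
```python
from h import *
snap('wrist','b2n.png');s=status.get_state();print(s['tcp_pos'],moved('b2.png','b2n.png',.4466,.0525))
```

```text
[0.4566 0.0412 0.2439] (0.9721777439117432, 0.0, -0.5)
```

Call:
play_rows:
  rows:
    - {"delta_pos": [-0.01, 0.0113, 0], "twist": 7, "jaw": -0.5}
    - {"delta_pos": [0, 0, 0], "twist": 7, "jaw": -0.5}
    - {"delta_pos": [0, 0, -0.017], "twist": 7, "jaw": -0.5}
    - {"delta_pos": [0, 0, -0.017], "twist": 7, "jaw": -0.5}
    - {"delta_pos": [0, 0, -0.017], "twist": 7, "jaw": -0.5}
    - {"delta_pos": [0, 0, -0.017], "twist": 7, "jaw": -0.5}
    - {"delta_pos": [0, 0, -0.017], "twist": 7, "jaw": -0.5}
    - {"delta_pos": [0, 0, 0], "twist": 5.1, "jaw": -0.5}
    - {"delta_pos": [0, 0, 0], "twist": 0, "jaw": -0.5}
    - {"delta_pos": [0, 0, 0], "twist": 0, "jaw": -0.5}

```text
t: 34.47
tcp_pos: [0.4466, 0.0525, 0.1584]
tool_rot: [[-0.878, 0.479, 0.0], [0.479, 0.878, -0.0], [-0.0, 0.0, -1.0]]
wrist_force: [-0.6, 0.3, 0.2]
gripper_width: 0.753
grip_force: 0.0
```

Call:
play_rows:
  rows:
    - {"delta_pos": [0, 0, -0.03], "twist": 0, "jaw": -0.5}
    - {"delta_pos": [0, 0, -0.03], "twist": 0, "jaw": -0.5}
    - {"delta_pos": [0, 0, -0.016], "twist": 0, "jaw": -0.5}
    - {"delta_pos": [0, 0, -0.006], "twist": 0, "jaw": -0.5}
    - {"delta_pos": [0, 0, 0], "twist": 0, "jaw": -0.5}
    - {"delta_pos": [0, 0, 0], "twist": 0, "jaw": -0.5}
    - {"delta_pos": [0, 0, 0], "twist": 0, "jaw": -0.2}
    - {"delta_pos": [0, 0, 0], "twist": 0, "jaw": 0}
    - {"delta_pos": [0, 0, 0], "twist": 0, "jaw": 0.2}

```text
t: 35.22
tcp_pos: [0.4465, 0.0527, 0.0774]
tool_rot: [[-0.879, 0.477, 0.003], [0.477, 0.879, -0.0], [-0.002, 0.001, -1.0]]
wrist_force: [0.5, -0.4, -0.3]
gripper_width: 0.404
grip_force: 0.0
```

Call:
play_rows:
  rows:
    - {"delta_pos": [0, 0, 0], "twist": 0, "jaw": 0.4}
    - {"delta_pos": [0, 0, 0], "twist": 0, "jaw": 0.6}
    - {"delta_pos": [0, 0, 0], "twist": 0, "jaw": 1}
    - {"delta_pos": [0, 0, 0], "twist": 0, "jaw": 1}
    - {"delta_pos": [0, 0, 0], "twist": 0, "jaw": 1}
    - {"delta_pos": [0, 0, 0], "twist": 0, "jaw": 1}

```text
t: 35.72
tcp_pos: [0.4466, 0.0527, 0.0776]
tool_rot: [[-0.879, 0.477, 0.002], [0.477, 0.879, -0.0], [-0.002, 0.001, -1.0]]
wrist_force: [-1.4, 0.1, 5.8]
gripper_width: 0.331
grip_force: 59.8
```

Call:
play_rows:
  rows:
    - {"delta_pos": [0, 0, 0.015], "twist": 0, "jaw": 1}
    - {"delta_pos": [0, 0, 0.035], "twist": 0, "jaw": 1}
    - {"delta_pos": [0, 0, 0.04], "twist": 0, "jaw": 1}
    - {"delta_pos": [0, 0, 0.035], "twist": 0, "jaw": 1}
    - {"delta_pos": [0.0245, 0, 0], "twist": -7, "jaw": 1}
    - {"delta_pos": [0.0245, 0, 0], "twist": -7, "jaw": 1}
    - {"delta_pos": [0.0245, 0, 0], "twist": -7, "jaw": 1}
    - {"delta_pos": [0.0245, 0, 0], "twist": -7, "jaw": 1}
    - {"delta_pos": [0.0245, 0, 0], "twist": -7, "jaw": 1}
    - {"delta_pos": [0.0245, 0, 0], "twist": -7, "jaw": 1}

```text
t: 36.55
tcp_pos: [0.5937, 0.0528, 0.2015]
tool_rot: [[-0.329, 0.944, 0.0], [0.944, 0.329, -0.0], [-0.0, 0.0, -1.0]]
wrist_force: [-0.8, -0.0, 0.7]
gripper_width: 0.336
grip_force: 59.2
```

Call:
play_rows:
  rows:
    - {"delta_pos": [0.0246, -0.0012, 0], "twist": -7, "jaw": 1}
    - {"delta_pos": [0, 0, 0], "twist": -5.1, "jaw": 1}
    - {"delta_pos": [0, 0, 0], "twist": 0, "jaw": 1}
    - {"delta_pos": [0, 0, 0], "twist": 0, "jaw": 1}
    - {"delta_pos": [0, 0, 0], "twist": 0, "jaw": 1}

```text
t: 36.97
tcp_pos: [0.6166, 0.0517, 0.2012]
tool_rot: [[-0.131, 0.991, -0.001], [0.991, 0.131, 0.0], [0.0, -0.001, -1.0]]
wrist_force: [0.1, -0.3, -0.2]
gripper_width: 0.334
grip_force: 59.3
```

Call:
play_rows:
  rows:
    - {"delta_pos": [0.001, -0.0003, -0.01], "twist": 0, "jaw": 1}
    - {"delta_pos": [0, 0, -0.03], "twist": 0, "jaw": 1}
    - {"delta_pos": [0, 0, -0.02], "twist": 0, "jaw": 1}
    - {"delta_pos": [0, 0, -0.01], "twist": 0, "jaw": 1}
    - {"delta_pos": [0, 0, -0.006], "twist": 0, "jaw": 1}
    - {"delta_pos": [0, 0, -0.003], "twist": 0, "jaw": 1}
    - {"delta_pos": [0, 0, 0], "twist": 0, "jaw": 1}
    - {"delta_pos": [0, 0, 0], "twist": 0, "jaw": 1}
    - {"delta_pos": [0, 0, 0], "twist": 0, "jaw": 1}

```text
t: 37.72
tcp_pos: [0.619, 0.0512, 0.1235]
tool_rot: [[-0.13, 0.992, 0.003], [0.992, 0.13, -0.0], [-0.001, 0.003, -1.0]]
wrist_force: [-0.1, 0.0, -0.6]
gripper_width: 0.332
grip_force: 59.3
```

Call:
play_rows:
  rows:
    - {"delta_pos": [-0.0007, 0.0003, -0.002], "twist": 0, "jaw": 1}
    - {"delta_pos": [0, 0, 0], "twist": 0, "jaw": 1}
    - {"delta_pos": [0, 0, 0], "twist": 0, "jaw": 1}

```text
t: 37.97
tcp_pos: [0.6186, 0.0515, 0.1217]
tool_rot: [[-0.13, 0.992, 0.003], [0.992, 0.13, -0.0], [-0.001, 0.003, -1.0]]
wrist_force: [2.2, -0.9, 4.2]
gripper_width: 0.333
grip_force: 59.8
```

Call:
play_rows:
  rows:
    - {"delta_pos": [0, 0, 0], "twist": 0, "jaw": 0.2}
    - {"delta_pos": [0, 0, 0], "twist": 0, "jaw": 0.1}
    - {"delta_pos": [0, 0, 0], "twist": 0, "jaw": 0}
    - {"delta_pos": [0, 0, 0.015], "twist": 0, "jaw": 0}
    - {"delta_pos": [0, 0, 0.03], "twist": 0, "jaw": 0}
    - {"delta_pos": [0, 0, 0.045], "twist": 0, "jaw": 0}
    - {"delta_pos": [-0.03, 0.018, 0.04], "twist": 0, "jaw": -0.5}
    - {"delta_pos": [-0.03, 0.018, 0], "twist": 0, "jaw": -0.5}
    - {"delta_pos": [-0.03, 0.018, 0], "twist": 0, "jaw": -0.5}
    - {"delta_pos": [-0.03, 0.018, 0], "twist": 0, "jaw": -0.5}

```text
t: 38.8
tcp_pos: [0.5027, 0.1202, 0.2386]
tool_rot: [[-0.129, 0.992, 0.001], [0.992, 0.129, 0.0], [0.0, 0.001, -1.0]]
wrist_force: [0.3, -0.4, 0.6]
gripper_width: 0.748
grip_force: 0.0
```

Call:
play_rows:
  rows:
    - {"delta_pos": [-0.03, 0.018, 0], "twist": 0, "jaw": -0.5}
    - {"delta_pos": [-0.029, 0.018, 0], "twist": 0, "jaw": -0.5}
    - {"delta_pos": [0, 0, 0], "twist": 0, "jaw": -0.5}
    - {"delta_pos": [0, 0, 0], "twist": 0, "jaw": -0.5}
    - {"delta_pos": [0, 0, 0], "twist": 0, "jaw": -0.5}

```text
t: 39.22
tcp_pos: [0.4453, 0.1556, 0.2384]
tool_rot: [[-0.13, 0.992, 0.001], [0.992, 0.13, -0.0], [-0.0, 0.001, -1.0]]
wrist_force: [0.8, -0.3, -0.3]
gripper_width: 0.752
grip_force: 0.0
```

Run:
```python
from h import *
snap('wrist','b1n.png');s=status.get_state();print(s['tcp_pos'],moved('b1.png','b1n.png',.4341,.1767))
```

```text
[0.4457 0.1554 0.2385] (0.9084686636924744, 0.0, 0.0)
```

Call:
play_rows:
  rows:
    - {"delta_pos": [-0.0114, 0.0213, 0], "twist": 7, "jaw": -0.5}
    - {"delta_pos": [0, 0, 0], "twist": 7, "jaw": -0.5}
    - {"delta_pos": [0, 0, -0.016], "twist": 7, "jaw": -0.5}
    - {"delta_pos": [0, 0, -0.016], "twist": 7, "jaw": -0.5}
    - {"delta_pos": [0, 0, -0.016], "twist": 7, "jaw": -0.5}
    - {"delta_pos": [0, 0, -0.016], "twist": 7, "jaw": -0.5}
    - {"delta_pos": [0, 0, -0.016], "twist": 7, "jaw": -0.5}
    - {"delta_pos": [0, 0, 0], "twist": 7, "jaw": -0.5}
    - {"delta_pos": [0, 0, 0], "twist": 7, "jaw": -0.5}
    - {"delta_pos": [0, 0, 0], "twist": 7, "jaw": -0.5}

```text
t: 40.1
tcp_pos: [0.4346, 0.1763, 0.1578]
tool_rot: [[-0.977, 0.213, -0.001], [0.213, 0.977, -0.0], [0.001, -0.0, -1.0]]
wrist_force: [-0.2, 0.1, 0.7]
gripper_width: 0.753
grip_force: 0.0
```

Call:
play_rows:
  rows:
    - {"delta_pos": [0, 0, 0], "twist": 7, "jaw": -0.5}
    - {"delta_pos": [0, 0, 0], "twist": 7, "jaw": -0.5}
    - {"delta_pos": [0, 0, 0], "twist": 7, "jaw": -0.5}
    - {"delta_pos": [0, 0, 0], "twist": 0.8, "jaw": -0.5}
    - {"delta_pos": [0, 0, 0], "twist": 0, "jaw": -0.5}
    - {"delta_pos": [0, 0, 0], "twist": 0, "jaw": -0.5}
    - {"delta_pos": [0, 0, 0], "twist": 0, "jaw": -0.5}

```text
t: 40.68
tcp_pos: [0.4339, 0.1768, 0.1583]
tool_rot: [[-0.987, -0.158, -0.0], [-0.158, 0.987, -0.0], [0.0, -0.0, -1.0]]
wrist_force: [-0.6, 0.1, -0.1]
gripper_width: 0.753
grip_force: 0.0
```

Call:
play_rows:
  rows:
    - {"delta_pos": [0, 0, -0.03], "twist": 0, "jaw": -0.5}
    - {"delta_pos": [0, 0, -0.03], "twist": 0, "jaw": -0.5}
    - {"delta_pos": [0, 0, -0.016], "twist": 0, "jaw": -0.5}
    - {"delta_pos": [0, 0, -0.006], "twist": 0, "jaw": -0.5}
    - {"delta_pos": [0, 0, 0], "twist": 0, "jaw": -0.5}
    - {"delta_pos": [0, 0, 0], "twist": 0, "jaw": -0.5}
    - {"delta_pos": [0, 0, 0], "twist": 0, "jaw": -0.2}
    - {"delta_pos": [0, 0, 0], "twist": 0, "jaw": 0}
    - {"delta_pos": [0, 0, 0], "twist": 0, "jaw": 0.2}

```text
t: 41.43
tcp_pos: [0.4344, 0.1772, 0.0774]
tool_rot: [[-0.987, -0.16, 0.002], [-0.16, 0.987, 0.0], [-0.002, -0.0, -1.0]]
wrist_force: [-0.0, 0.1, 0.4]
gripper_width: 0.404
grip_force: 0.0
```

Call:
play_rows:
  rows:
    - {"delta_pos": [0, 0, 0], "twist": 0, "jaw": 0.4}
    - {"delta_pos": [0, 0, 0], "twist": 0, "jaw": 0.6}
    - {"delta_pos": [0, 0, 0], "twist": 0, "jaw": 1}
    - {"delta_pos": [0, 0, 0], "twist": 0, "jaw": 1}
    - {"delta_pos": [0, 0, 0], "twist": 0, "jaw": 1}
    - {"delta_pos": [0, 0, 0], "twist": 0, "jaw": 1}

```text
t: 41.93
tcp_pos: [0.4346, 0.1772, 0.0776]
tool_rot: [[-0.987, -0.161, 0.002], [-0.161, 0.987, 0.0], [-0.002, -0.0, -1.0]]
wrist_force: [-1.2, -0.2, 6.9]
gripper_width: 0.329
grip_force: 59.9
```

Call:
play_rows:
  rows:
    - {"delta_pos": [0, 0, 0.015], "twist": 0, "jaw": 1}
    - {"delta_pos": [0, 0, 0.035], "twist": 0, "jaw": 1}
    - {"delta_pos": [0, 0, 0.04], "twist": 0, "jaw": 1}
    - {"delta_pos": [0, 0, 0.035], "twist": -7, "jaw": 1}
    - {"delta_pos": [0.0178, -0.0088, 0], "twist": -7, "jaw": 1}
    - {"delta_pos": [0.0178, -0.0088, 0], "twist": -7, "jaw": 1}
    - {"delta_pos": [0.0178, -0.0088, 0], "twist": -7, "jaw": 1}
    - {"delta_pos": [0.0178, -0.0088, 0], "twist": -7, "jaw": 1}
    - {"delta_pos": [0.0178, -0.0088, 0], "twist": -7, "jaw": 1}
    - {"delta_pos": [0.0178, -0.0088, 0], "twist": -7, "jaw": 1}

```text
t: 42.77
tcp_pos: [0.5411, 0.1237, 0.2016]
tool_rot: [[-0.765, 0.644, 0.0], [0.644, 0.765, 0.0], [-0.0, 0.0, -1.0]]
wrist_force: [-0.4, 0.1, 0.1]
gripper_width: 0.332
grip_force: 59.2
```

Call:
play_rows:
  rows:
    - {"delta_pos": [0.0178, -0.0088, 0], "twist": -7, "jaw": 1}
    - {"delta_pos": [0.0178, -0.0088, 0], "twist": -7, "jaw": 1}
    - {"delta_pos": [0.0178, -0.0088, 0], "twist": -7, "jaw": 1}
    - {"delta_pos": [0.0178, -0.0088, 0], "twist": -7, "jaw": 1}
    - {"delta_pos": [0, 0, 0], "twist": -7, "jaw": 1}
    - {"delta_pos": [0, 0, 0], "twist": -7, "jaw": 1}
    - {"delta_pos": [0, 0, 0], "twist": -0.9, "jaw": 1}
    - {"delta_pos": [0, 0, 0], "twist": 0, "jaw": 1}
    - {"delta_pos": [0, 0, 0], "twist": 0, "jaw": 1}
    - {"delta_pos": [0, 0, 0], "twist": 0, "jaw": 1}

```text
t: 43.6
tcp_pos: [0.6114, 0.0891, 0.2014]
tool_rot: [[-0.13, 0.992, 0.0], [0.992, 0.13, -0.0], [-0.0, 0.0, -1.0]]
wrist_force: [0.5, 0.4, 0.6]
gripper_width: 0.332
grip_force: 59.2
```

Call:
play_rows:
  rows:
    - {"delta_pos": [0.0015, -0.0002, -0.01], "twist": 0, "jaw": 1}
    - {"delta_pos": [0, 0, -0.03], "twist": 0, "jaw": 1}
    - {"delta_pos": [0, 0, -0.02], "twist": 0, "jaw": 1}
    - {"delta_pos": [0, 0, -0.01], "twist": 0, "jaw": 1}
    - {"delta_pos": [0, 0, -0.006], "twist": 0, "jaw": 1}
    - {"delta_pos": [0, 0, -0.003], "twist": 0, "jaw": 1}
    - {"delta_pos": [0, 0, 0], "twist": 0, "jaw": 1}
    - {"delta_pos": [0, 0, 0], "twist": 0, "jaw": 1}
    - {"delta_pos": [0, 0, 0], "twist": 0, "jaw": 1}

```text
t: 44.35
tcp_pos: [0.6139, 0.0888, 0.1235]
tool_rot: [[-0.128, 0.992, 0.003], [0.992, 0.128, -0.0], [-0.0, 0.003, -1.0]]
wrist_force: [0.1, 0.3, -0.4]
gripper_width: 0.334
grip_force: 59.2
```

Call:
play_rows:
  rows:
    - {"delta_pos": [-0.0002, 0.0002, -0.002], "twist": 0, "jaw": 1}
    - {"delta_pos": [0, 0, 0], "twist": 0, "jaw": 1}
    - {"delta_pos": [0, 0, 0], "twist": 0, "jaw": 1}

```text
t: 44.6
tcp_pos: [0.6139, 0.089, 0.1216]
tool_rot: [[-0.128, 0.992, 0.003], [0.992, 0.128, -0.0], [-0.001, 0.003, -1.0]]
wrist_force: [0.0, 0.8, 4.3]
gripper_width: 0.335
grip_force: 59.9
```

Call:
play_rows:
  rows:
    - {"delta_pos": [0, 0, 0], "twist": 0, "jaw": 0.2}
    - {"delta_pos": [0, 0, 0], "twist": 0, "jaw": 0.1}
    - {"delta_pos": [0, 0, 0], "twist": 0, "jaw": 0}
    - {"delta_pos": [0, 0, 0.015], "twist": 0, "jaw": 0}
    - {"delta_pos": [0, 0, 0.03], "twist": 0, "jaw": 0}
    - {"delta_pos": [0, 0, 0.04], "twist": 0, "jaw": 0}
    - {"delta_pos": [0, 0, 0.04], "twist": 0, "jaw": 0}
    - {"delta_pos": [0.003, -0.03, 0.02], "twist": 0, "jaw": 0}
    - {"delta_pos": [0.003, -0.03, 0], "twist": 0, "jaw": 0}
    - {"delta_pos": [0, 0, 0], "twist": 0, "jaw": 0}

```text
t: 45.43
tcp_pos: [0.6201, 0.0252, 0.2676]
tool_rot: [[-0.124, 0.992, 0.004], [0.992, 0.124, -0.002], [-0.003, 0.004, -1.0]]
wrist_force: [0.1, -0.5, -0.2]
gripper_width: 0.5
grip_force: 0.0
```

Call:
play_rows:
  rows:
    - {"delta_pos": [0, 0, 0], "twist": 0, "jaw": 0}
    - {"delta_pos": [0, 0, 0], "twist": 0, "jaw": 0}

```text
t: 45.6
tcp_pos: [0.6183, 0.0293, 0.2641]
tool_rot: [[-0.127, 0.992, -0.002], [0.992, 0.127, 0.001], [0.001, -0.002, -1.0]]
wrist_force: [-0.5, -0.7, 1.0]
gripper_width: 0.497
grip_force: 0.0
```

Run:
```python
from h import *
snap('wrist','f1.png');print(status.get_state()['tcp_pos'])
im=cv2.imread('pics/f1.png')
P=[(.6138,.0892),(.6182,.0511),(.6236,.0137),(.6286,-.0246)]
y=np.array([-.127,.992]);x=np.array([.992,.127])
K=[]
for i,p in enumerate(P):
    c=np.array([np.r_[np.array(p)+a*x*.012*1.25+b*y*.012,.062] for a,b in[(-1,-1),(1,-1),(1,1),(-1,1)]])
    print(i+1,w2px(c,'wrist','f1.png').round(1).tolist())
q=w2px(np.array([[*p,.055] for p in P]),'wrist','f1.png');x0=int(q[:,0].mean())-75;y0=int(q[:,1].min())-25;y1=int(q[:,1].max())+30;print(x0,y0,y1)
cv2.imwrite('pics/f1b.png',cv2.resize(im[y0:y1,x0:x0+150],None,fx=3.5,fy=3.5,interpolation=cv2.INTER_CUBIC))
```

```text
[0.6182 0.0297 0.264 ]
1 [[243.8, 135.1], [274.4, 135.2], [274.9, 109.6], [243.5, 109.6]]
2 [[243.8, 173.2], [273.1, 173.2], [273.6, 149.8], [243.5, 149.7]]
3 [[244.9, 207.7], [273.0, 207.8], [273.5, 186.1], [244.6, 186.1]]
4 [[245.3, 240.4], [272.4, 240.4], [272.8, 220.4], [245.1, 220.4]]
183 97 257
```

View pics/f1b.png

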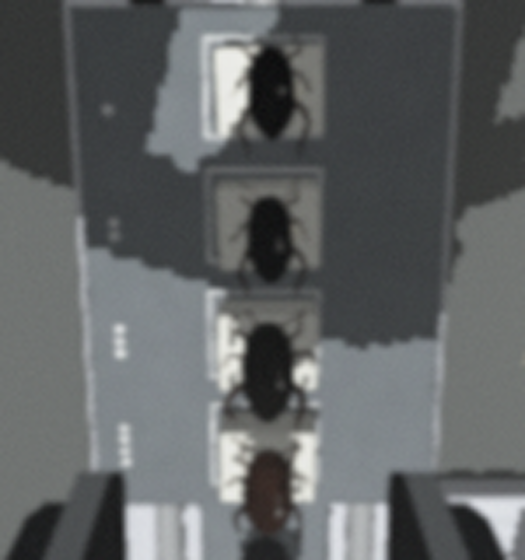

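All four foams stand upright inside their outlines: centres are at (269,92), (268,225), (268,350) and (268,468) in the crop, about 1 mm off across the slide. Next is the knob.

Call:
play_rows:
  rows:
    - {"delta_pos": [0.005, -0.03, 0], "twist": 0, "jaw": 0}
    - {"delta_pos": [0.005, -0.03, 0], "twist": 0, "jaw": 0}
    - {"delta_pos": [0.0045, -0.031, 0], "twist": 0, "jaw": 0}
    - {"delta_pos": [0, 0, -0.02], "twist": 0, "jaw": 0}
    - {"delta_pos": [0, 0, -0.03], "twist": 0, "jaw": 0}
    - {"delta_pos": [0, 0, -0.02], "twist": 0, "jaw": 0}
    - {"delta_pos": [0, 0, 0], "twist": 0, "jaw": 0}
    - {"delta_pos": [0, 0, 0], "twist": 0, "jaw": 0}
    - {"delta_pos": [0, 0, 0], "twist": 0, "jaw": 0}

```text
t: 46.4
tcp_pos: [0.634, -0.0614, 0.1964]
tool_rot: [[-0.129, 0.992, 0.001], [0.992, 0.129, -0.0], [-0.0, 0.001, -1.0]]
wrist_force: [-0.1, 0.1, 0.1]
gripper_width: 0.502
grip_force: 0.0
```

Call:
play_rows:
  rows:
    - {"delta_pos": [-0.001, 0, -0.03], "twist": 0, "jaw": 0}
    - {"delta_pos": [0, 0, -0.03], "twist": 0, "jaw": 0}
    - {"delta_pos": [0, 0, -0.012], "twist": 0, "jaw": 0}
    - {"delta_pos": [0, 0, 0], "twist": 0, "jaw": 0}
    - {"delta_pos": [0, 0, 0], "twist": 0, "jaw": 0}
    - {"delta_pos": [0, 0, 0], "twist": 0, "jaw": 0.4}
    - {"delta_pos": [0, 0, 0], "twist": 0, "jaw": 1}
    - {"delta_pos": [0, 0, 0], "twist": 0, "jaw": 1}
    - {"delta_pos": [0, 0, 0], "twist": 0, "jaw": 1}
    - {"delta_pos": [0, 0, 0], "twist": 0, "jaw": 1}

```text
t: 47.23
tcp_pos: [0.6327, -0.0625, 0.1261]
tool_rot: [[-0.128, 0.992, -0.0], [0.992, 0.128, -0.001], [-0.001, -0.001, -1.0]]
wrist_force: [-6.2, -0.8, 8.3]
gripper_width: 0.21
grip_force: 58.6
```

Call:
play_rows:
  rows:
    - {"delta_pos": [0, 0, 0], "twist": 0, "jaw": 1}
    - {"delta_pos": [0, 0, 0], "twist": 0, "jaw": 1}

```text
t: 47.4
tcp_pos: [0.6327, -0.0625, 0.1262]
tool_rot: [[-0.128, 0.992, -0.0], [0.992, 0.128, -0.001], [-0.001, -0.0, -1.0]]
wrist_force: [-6.3, -0.4, 8.0]
gripper_width: 0.21
grip_force: 58.6
```

Call:
play_rows:
  rows:
    - {"delta_pos": [0.0003, -0.002, 0], "twist": 0, "jaw": 1}
    - {"delta_pos": [0.0005, -0.004, 0], "twist": 0, "jaw": 1}
    - {"delta_pos": [0.0008, -0.006, 0], "twist": 0, "jaw": 1}
    - {"delta_pos": [0.0008, -0.006, 0], "twist": 0, "jaw": 1}
    - {"delta_pos": [0.0008, -0.006, 0], "twist": 0, "jaw": 1}
    - {"delta_pos": [0.0008, -0.006, 0], "twist": 0, "jaw": 1}
    - {"delta_pos": [0.0008, -0.006, 0], "twist": 0, "jaw": 1}
    - {"delta_pos": [0.0008, -0.006, 0], "twist": 0, "jaw": 1}
    - {"delta_pos": [0.0008, -0.006, 0], "twist": 0, "jaw": 1}
    - {"delta_pos": [0.0005, -0.004, 0], "twist": 0, "jaw": 1}

```text
t: 48.23
tcp_pos: [0.6397, -0.1146, 0.1262]
tool_rot: [[-0.128, 0.992, -0.0], [0.992, 0.128, -0.001], [-0.001, -0.0, -1.0]]
wrist_force: [-5.1, 1.5, 7.6]
gripper_width: 0.206
grip_force: 58.6
```

Call:
play_rows:
  rows:
    - {"delta_pos": [0.0003, -0.002, 0], "twist": 0, "jaw": 1}
    - {"delta_pos": [0, 0, 0], "twist": 0, "jaw": 1}
    - {"delta_pos": [0, 0, 0], "twist": 0, "jaw": 1}

```text
t: 48.48
tcp_pos: [0.64, -0.117, 0.1262]
tool_rot: [[-0.128, 0.992, 0.0], [0.992, 0.128, -0.002], [-0.002, -0.0, -1.0]]
wrist_force: [-5.5, -1.8, 6.8]
gripper_width: 0.207
grip_force: 58.5
```

Call:
play_rows:
  rows:
    - {"delta_pos": [0.0004, -0.003, 0], "twist": 0, "jaw": 1}
    - {"delta_pos": [0.0002, -0.0019, 0], "twist": 0, "jaw": 1}
    - {"delta_pos": [0, 0, 0], "twist": 0, "jaw": 1}
    - {"delta_pos": [0, 0, 0], "twist": 0, "jaw": 1}
    - {"delta_pos": [0, 0, 0], "twist": 0, "jaw": 1}

```text
t: 48.9
tcp_pos: [0.6406, -0.1216, 0.1262]
tool_rot: [[-0.128, 0.992, 0.0], [0.992, 0.128, -0.002], [-0.002, -0.0, -1.0]]
wrist_force: [-4.7, -0.2, 6.2]
gripper_width: 0.209
grip_force: 58.5
```

Call:
play_rows:
  rows:
    - {"delta_pos": [0, -0.0004, 0], "twist": 0, "jaw": 1}
    - {"delta_pos": [0, 0, 0], "twist": 0, "jaw": 1}
    - {"delta_pos": [0, 0, 0], "twist": 0, "jaw": 1}

```text
t: 49.15
tcp_pos: [0.6406, -0.1217, 0.1262]
tool_rot: [[-0.128, 0.992, 0.0], [0.992, 0.128, -0.001], [-0.001, 0.0, -1.0]]
wrist_force: [-5.9, 1.4, 8.3]
gripper_width: 0.212
grip_force: 58.6
```

Call:
play_rows:
  rows:
    - {"delta_pos": [0, 0, 0], "twist": 0, "jaw": 0.4}
    - {"delta_pos": [0, 0, 0], "twist": 0, "jaw": 0.2}
    - {"delta_pos": [0, 0, 0], "twist": 0, "jaw": 0}
    - {"delta_pos": [0, 0, 0], "twist": 0, "jaw": 0}
    - {"delta_pos": [0, 0, 0.03], "twist": 0, "jaw": 0}
    - {"delta_pos": [0, 0, 0.04], "twist": 0, "jaw": 0}
    - {"delta_pos": [0, 0, 0.035], "twist": 0, "jaw": 0}
    - {"delta_pos": [-0.004, 0.038, 0], "twist": -5, "jaw": 0}
    - {"delta_pos": [-0.005, 0.038, 0], "twist": -5, "jaw": 0}
    - {"delta_pos": [-0.005, 0.038, 0], "twist": -5, "jaw": 0}

```text
t: 49.98
tcp_pos: [0.6264, -0.0066, 0.2296]
tool_rot: [[0.139, 0.99, 0.002], [0.99, -0.139, -0.0], [0.0, 0.002, -1.0]]
wrist_force: [0.7, 0.3, -0.8]
gripper_width: 0.506
grip_force: 0.0
```

Call:
play_rows:
  rows:
    - {"delta_pos": [-0.005, 0.038, 0], "twist": -5, "jaw": 0}
    - {"delta_pos": [-0.005, 0.038, 0], "twist": -5, "jaw": 0}
    - {"delta_pos": [-0.005, 0.038, 0], "twist": -5, "jaw": 0}
    - {"delta_pos": [-0.005, 0.038, 0], "twist": -5, "jaw": -0.5}
    - {"delta_pos": [-0.005, 0.038, -0.02], "twist": -4, "jaw": -1}
    - {"delta_pos": [-0.001, 0.008, -0.025], "twist": 0, "jaw": -1}
    - {"delta_pos": [0, 0, 0], "twist": 0, "jaw": -1}
    - {"delta_pos": [0, 0, 0], "twist": 0, "jaw": -1}
    - {"delta_pos": [0, 0, 0], "twist": 0, "jaw": -1}
    - {"delta_pos": [0, 0, 0], "twist": 0, "jaw": -1}

```text
t: 50.82
tcp_pos: [0.6016, 0.1883, 0.1858]
tool_rot: [[0.526, 0.85, 0.003], [0.85, -0.526, 0.0], [0.002, 0.002, -1.0]]
wrist_force: [-0.0, 0.8, 0.2]
gripper_width: 1.0
grip_force: 0.0
```

Run:
```python
from h import *
snap('wrist','d1.png');s=status.get_state();print(s['tcp_pos'],np.degrees(np.arctan2(s['tool_rot'][1][0],s['tool_rot'][0][0])))
im=cv2.imread('pics/d1.png').astype(float);g=im.mean(2)
gr=np.clip(im[:,:,1]-(im[:,:,0]+im[:,:,2])/2-5,0,None)
q=w2px([[.5995,.189,.067]],'wrist','d1.png')[0];print(q)
for v in range(int(q[1])-14,int(q[1])+34,2):
    xs=np.arange(int(q[0])-9,int(q[0])+10);l=g[v,xs];w=np.clip(np.median(l)-12-l,0,None);r=gr[v,xs]
    print(v,'dark %.2f'%((w*xs).sum()/max(w.sum(),1e-6)),int(w.max()),'green %.2f'%((r*xs).sum()/max(r.sum(),1e-6)),int(r.max()))
```

```text
[0.6016 0.1882 0.1859] 58.24129577130113
[251.1089 213.7767]
199 dark 0.00 0 green 0.00 0
201 dark 0.00 0 green 0.00 0
203 dark 250.56 34 green 0.00 0
205 dark 250.52 66 green 0.00 0
207 dark 250.49 67 green 0.00 0
209 dark 250.65 70 green 0.00 0
211 dark 250.74 74 green 0.00 0
213 dark 250.79 70 green 0.00 0
215 dark 250.78 67 green 0.00 0
217 dark 250.82 66 green 0.00 0
219 dark 250.91 39 green 0.00 0
221 dark 250.89 39 green 0.00 0
223 dark 250.92 34 green 0.00 0
225 dark 250.92 33 green 0.00 0
227 dark 251.02 33 green 0.00 0
229 dark 251.16 38 green 0.00 0
231 dark 251.05 45 green 0.00 0
233 dark 250.91 55 green 250.00 3
235 dark 250.92 56 green 250.00 4
237 dark 250.92 50 green 250.32 5
239 dark 250.79 32 green 250.83 10
241 dark 249.32 11 green 250.95 8
243 dark 0.00 0 green 0.00 0
245 dark 0.00 0 green 0.00 0
```

Call:
play_rows:
  rows:
    - {"delta_pos": [0, 0, 0.04], "twist": 0, "jaw": -1}
    - {"delta_pos": [-0.02, 0, 0.04], "twist": 0, "jaw": -1}
    - {"delta_pos": [-0.02, 0, 0.02], "twist": 0, "jaw": -1}
    - {"delta_pos": [0, 0, 0], "twist": 0, "jaw": -1}
    - {"delta_pos": [0, 0, 0], "twist": 0, "jaw": -1}

```text
t: 51.28
tcp_pos: [0.5624, 0.1887, 0.2842]
tool_rot: [[0.526, 0.851, 0.005], [0.851, -0.526, 0.001], [0.003, 0.004, -1.0]]
wrist_force: [0.1, -0.7, 0.1]
gripper_width: 1.001
grip_force: 0.0
```

```bash
python3 -c "
from h import *
print(arm.finish_job())"
```

```text
the job is handed in; nothing more can be done
None
```

The job is handed in, at about 51 s with no verdict returned: the loupe is in the tray, the red zero is set to the pointer at the stops, all four beetles stand in places 1–4 about 1 mm off centre (not re-checked after the slide), and the pallet is at the green mark to within about 0.6°.

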